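# Sort the tiling kit onto its two carry boards

### The arm

A 6-joint arm with a two-finger parallel gripper is mounted at the origin on the work surface. World frame = base frame: x ahead of the robot, y to its left, z up, the work surface at z = 0. Lengths are in mm, angles in rad, forces in N, time in s.
With the tool pointing down it reaches from about 350 to 775 mm from the base axis. Payload 7.3 kg.
Tool frame: the origin (TCP) lies at the centre of the arm's flange, where the gripper is bolted on; the fingertips stand 178 mm ahead of it and the grasp point (between the pads) lies 159 mm ahead of it; z points along the fingers, y is the line along which they close (so a half turn about z gives the same grasp; the last joint's range is limited). The gripper opens to 92 mm and grips with 3 to 60 N. Pads are 19 mm wide; open, the fingers measure 130 mm over their backs; the gripper's body (75 mm by 190 mm) begins 47 mm behind the grasp point.
Start: joints at [-1.431, 0.342, 1.524, -0, 1.275, -0.146], TCP at [148.031, -503.701, 404.741] pointing down, gripper open.
Joint ranges: [-2.53, 2.53], [-0.77, 2.02], [0.04, 2.7], [-1, 4.14], [0.28, 2.66], [-3.11, 3.11]. Speed limits (rad/s): [2.57, 2.57, 3.14, 3.14, 3.14, 3.14].

### API

Orientations are given as [roll, pitch, yaw] about the fixed x, y, z axes, in that order (R = Rz(yaw) Ry(pitch) Rx(roll)).
In Python, from plant import * gives the robot as it stands. The module is installed in compiled form; this text tells all that it offers.
- The arm moves only by the shell command python3 -m inch 'ROWS'. ROWS is JSON, a list of rows, each a list of 5 numbers: the shift along the tool's x, y, z in m, then the turn about the tool's z in rad, then the opening, from 0 (shut) to 1 (fully open). In form: [[tx, ty, tz, spin, claw], ...]. A call has 1 to 8 rows; each row is the pose to reach, as a shift and turn from the pose commanded when the call began, along the tool's axes at that moment; what a row does not reach only later rows make up. A row lasts 1/12 s, in which the tool goes at most 41.7 mm and 7.16 degrees, less where a joint would pass 70% of its speed; a pose out of reach is approached as far as the arm can. A call with a gripper value outside its range is refused whole. The fingers move at their own pace and stop on an object; the grip force is fixed at half the most. Time passes only in rows, so rows that repeat a pose let the fingers close. It gives the time, the measured TCP pose, the force, the opening and the grip force at its end, in the units of the state.
- get_obs(): the state, without advancing time (a new reading comes with each control period).
- capture(name): name is "side" or "top" or "wrist"; returns a dict with "color" (480x640x3 uint8, red, green, blue), "intrinsics" (3x3 intrinsics, pixels), "distortion" ([k1, k2, p1, p2, k3] as OpenCV has them; the pictures are not rectified), "pose" (4x4, takes a point from camera to world coordinates). Camera axes: x right, y down, z forward; pixel columns grow to the right and rows downward; lengths in mm; the calibration is good to about 2 mm. A picture is of the moment at which its call begins. There is no depth.
- close_job(): hands the job in; it is judged then, once.
Trained networks look in a picture, given as the dict that the camera call returned (one of the last four; its "shot" number tells which), for a name from the list of things; names that differ only in an ending like _2 or _b are one class to them, and where a whole thing is asked for, a point or a joint stands for the part that bears it (a point fixed in the world has none). Each returns a list of dicts, best first, with "conf" (0 to 1); they miss things now and then, are a little off and sometimes report something else, mostly with a low value. They report only what shows in the picture. A call takes as long as a camera call. They do not tell look-alikes from the thing itself.
- look_for(picture, target): "rect" ([centre column, centre row, width, height] in pixels, round what is visible of it).
- trace(picture, target): "pixels" (480x640 bool, what is visible of it) and "rect" ([centre column, centre row, width, height] in pixels, round what is visible of it).
- tip_of(picture, target): "centre" ([column, row] in pixels: a listed point, or the origin of a listed thing).
The state is a dict: "time": time; "joint_positions": joint angles; "dq": joint speeds; "tau": joint torques, N m; "tool_pos": TCP position; "tcp_rot": TCP orientation; "contact_force": force on the tool from outside, world axes, zero at the start; "moment": the same for the moment, N m; "grip_width": finger opening in mm; "finger_force": force on a finger pad.
Only numpy, scipy, OpenCV 4.12 (cv2) and the standard library are available. Lean on these libraries where they do the work, as an engineer would, in place of code of your own. Each camera call takes 0.05 s, during which the arm holds its last target. There are 200 camera calls.

### The job

Get the two tiling kits ready to carry. Stack every loose tile flat, glaze up, on the tile of its own colour that already lies on a carry board, so that each colour makes one square pile with all edges flush, and leave those two bottom tiles where they are. The two grout pots stand on each other's boards: swap them, so that the white-lidded pot stands upright on the bare wood of the board with the white tiles, beside the pile, and the blue-lidded pot likewise with the blue, and leave everything else on the bench where it is.

Things in the scene. Friction and masses are not known exactly. Their poses are not given: they have to be found in the camera images.
- board_white: plywood carry board of the white tiles, immovable, 290 x 120 x 12 mm (own x, y, z); origin: centre of its underside. A first white tile lies on it about 70 mm from the origin towards own -x (the end nearer the robot), its length roughly along own x. A lifting cleat 20 mm high crosses the other end, own x = 125 to 145 mm. The pot belongs on the bare wood between, around own x = 60 mm, y = 0
- pot_white: round plastic grout pot with a white lid and white label band, 66 mm diameter, 50 mm high, 0.18 to 0.37 kg; origin: centre of its underside, own z up. At the start it stands on the blue board
- white_0: first white glazed tile, already lying on the white board: 120 x 60 x 10 mm (own x, y, z); origin: centre of its underside, own z up out of the glaze. Loose; it stays where it is and the pile goes on it
- white_1: loose white glazed tile, same size and axes as the first (120 x 60 x 10 mm, about 0.16 kg), lying glaze up on the bench; may be absent
- white_2: loose white glazed tile, same size and axes as the first (120 x 60 x 10 mm, about 0.16 kg), lying glaze up on the bench; may be absent
- white_3: loose white glazed tile, same size and axes as the first (120 x 60 x 10 mm, about 0.16 kg), lying glaze up on the bench; may be absent
- board_blue: plywood carry board of the blue tiles, immovable, 290 x 120 x 12 mm (own x, y, z); origin: centre of its underside. A first blue tile lies on it about 70 mm from the origin towards own -x (the end nearer the robot), its length roughly along own x. A lifting cleat 20 mm high crosses the other end, own x = 125 to 145 mm. The pot belongs on the bare wood between, around own x = 60 mm, y = 0
- pot_blue: round plastic grout pot with a blue lid and blue label band, 66 mm diameter, 50 mm high, 0.18 to 0.37 kg; origin: centre of its underside, own z up. At the start it stands on the white board
- blue_0: first blue glazed tile, already lying on the blue board: 120 x 60 x 10 mm (own x, y, z); origin: centre of its underside, own z up out of the glaze. Loose; it stays where it is and the pile goes on it
- blue_1: loose blue glazed tile, same size and axes as the first (120 x 60 x 10 mm, about 0.16 kg), lying glaze up on the bench; may be absent
- blue_2: loose blue glazed tile, same size and axes as the first (120 x 60 x 10 mm, about 0.16 kg), lying glaze up on the bench; may be absent
- blue_3: loose blue glazed tile, same size and axes as the first (120 x 60 x 10 mm, about 0.16 kg), lying glaze up on the bench; may be absent
- tape_measure: yellow tape measure, 75 x 70 mm, 36 mm high; leave alone; origin: centre of its underside
- level: red torpedo spirit level standing on its edge, 230 x 22 mm, 45 mm high (long axis = own x); leave alone; origin: centre of its underside
- spacer_box: small open cardboard box of white tile spacers, 100 x 75 mm, 40 mm high; leave alone; origin: centre of its underside
- bit_jar: small clear jar with an orange lid, 60 mm across, 60 mm high; leave alone; origin: centre of its underside
- scraper: scraper (spatula) lying flat, 200 mm long (own x), up to about 30 mm high; leave alone; origin: centre of its underside
- tape_roll: roll of blue masking tape lying flat, 100 mm across, 25 mm high; leave alone; origin: centre of its underside
Things that resemble listed ones, but are neither listed nor needed, are in the scene too. Several things have the shape of the pot_blue; the one meant has the colours described above.

How it is judged (in metres and radians):
At the end, for the whole second after the job is handed in: Every tile present lies flat, glaze up, within 6 mm and 0.08 rad of the bottom tile of its colour; bottom tiles within 30 mm of their start; each pot upright on the bare wood of its own board, at most 30 mm off the board's centre line; all at rest (distance of each of white_0, blue_0 from where it was at the start of the episode below 0.03 m and angle between each of white_0, white_1, white_2, white_3, pot_white, blue_0, blue_1, blue_2, blue_3, pot_blue's own z axis and vertical below 0.06 rad and horizontal distance between each of white_1, white_2, white_3 and white_0 below 0.006 m and angle between the x axis of each of white_1, white_2, white_3 and the x axis of white_0, either way round below 0.08 rad and linear speed of each of white_1, white_2, white_3, pot_white, blue_1, blue_2, blue_3, pot_blue below 0.01 m/s and x of pot_white in the frame of board_white between 0.015 and 0.115 m and y of pot_white in the frame of board_white between -0.03 and 0.03 m and z of pot_white in the frame of board_white between 0.008 and 0.016 m and horizontal distance between each of blue_1, blue_2, blue_3 and blue_0 below 0.006 m and angle between the x axis of each of blue_1, blue_2, blue_3 and the x axis of blue_0, either way round below 0.08 rad and x of pot_blue in the frame of board_blue between 0.015 and 0.115 m and y of pot_blue in the frame of board_blue between -0.03 and 0.03 m and z of pot_blue in the frame of board_blue between 0.008 and 0.016 m); the robot touches nothing.
It fails at once if something on the bench that is not part of the two kits is shifted by more than 4 cm (distance of any of tape_measure, level, spacer_box, bit_jar, scraper, tape_roll from where it was at the start of the episode above 0.04 m).
Of white_1, blue_1, white_2, blue_2, white_3, blue_3 only 4 to 6 are there at a start; the rules pass over those that are not, and their reading is None.
At some moment in a run one of pot_white, pot_blue may be knocked a few centimetres aside while the robot is not near it.
It also fails if it takes over 210 s, if anything falls off the work surface, if the arm or the gripper's body presses on something with over 40 N, if the wrist force passes 120 N, or if a joint passes its speed limit or range.

## Working session

There is one attempt and no reset: what is moved stays moved. The work goes in short steps, Python scripts to look and compute and a shell command to move; the robot and the scene stay as the last step left them, time stands still between calls to the robot, and variables do not carry over. Pictures are saved under pics/ and viewed, at most 14 in all, crops included, and the job is handed in when it is done.

```bash
mkdir -p pics; ls
python3 - <<'E'
from plant import *
import cv2,numpy as np
o=get_obs();print(o)
for n in ("top","side"):
    c=capture(n);cv2.imwrite(f"pics/{n}0.png",c["color"][:,:,::-1]);print(n,c["intrinsics"],c["distortion"],c["pose"],c.keys())
E
```

```text
pics
{'time': 0.0, 'joint_positions': array([-1.43104281e+00,  3.42728497e-01,  1.52501888e+00, -3.41535287e-05,
        1.27539413e+00, -1.46005972e-01]), 'dq': array([-0.0015117 , -0.00114924, -0.00021782, -0.00197317,  0.00083996,
       -0.00313153]), 'tau': array([-7.31832642e-04, -4.31250715e+01, -2.44217044e+01,  7.17785186e-02,
        5.59201394e-02, -8.23581058e-05]), 'tool_pos': array([ 147.98518011, -503.57100593,  404.0411024 ]), 'tcp_rot': array([-3.14005553e+00, -1.93028002e-04,  2.85769305e-01]), 'contact_force': array([ 0.13650066,  0.24502831, -0.05311618]), 'moment': array([-0.01456983,  0.03085175, -0.01973309]), 'finger_force': 0.0, 'grip_width': 91.76500687333105}
top [[469.49063039   0.         323.26369924]
 [  0.         469.49063039 233.38975653]
 [  0.           0.           1.        ]] [-0.05762113  0.          0.          0.          0.        ] [[-1.07592920e-02 -9.81349177e-01  1.91932359e-01  3.48151434e+02]
 [-9.99926016e-01  1.16482992e-02  3.50411402e-03  9.72823967e+00]
 [-5.67444496e-03 -1.91880457e-01 -9.81401901e-01  1.11038576e+03]
 [ 0.00000000e+00  0.00000000e+00  0.00000000e+00  1.00000000e+00]] dict_keys(['color', 'intrinsics', 'distortion', 'pose', 'shot'])
side [[437.80311681   0.         323.71578267]
 [  0.         437.80311681 231.09823505]
 [  0.           0.           1.        ]] [-0.08805409  0.          0.          0.          0.        ] [[-8.57189571e-01 -3.69757312e-01  3.58476735e-01  2.18843303e+02]
 [-5.14682999e-01  5.90601943e-01 -6.21522933e-01  5.82960738e+02]
 [ 1.80955926e-02 -7.17264857e-01 -6.96565628e-01  6.92787571e+02]
 [ 0.00000000e+00  0.00000000e+00  0.00000000e+00  1.00000000e+00]] dict_keys(['color', 'intrinsics', 'distortion', 'pose', 'shot'])
```

View pics/top0.png

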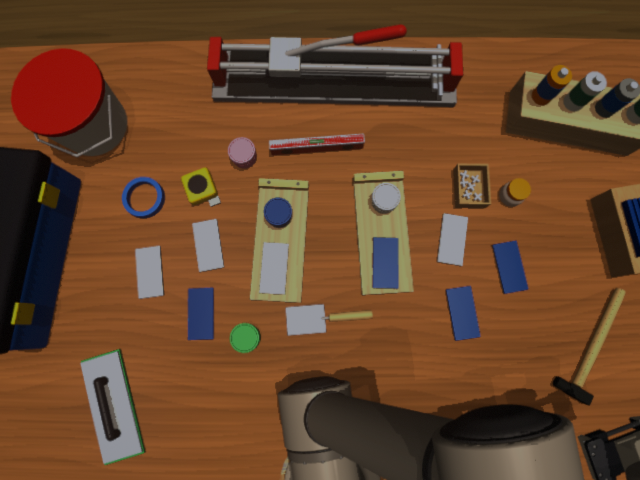

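View pics/side0.png

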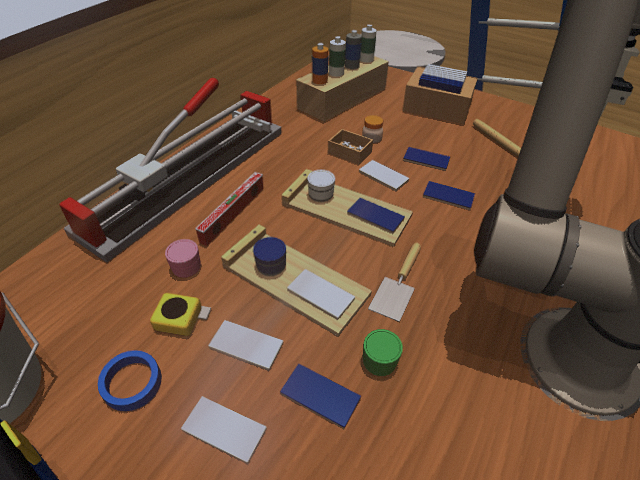

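The top view shows three loose white tiles at px (208,245), (149,272) and (453,240), and three loose blue tiles at (201,313), (463,313) and (510,267). The bottom tiles are at (275,268) white and (386,262) blue.

The pot shapes are at (278,212) navy lid, (385,198) white lid, (241,151) pink and (245,338) green. The navy one on the white board is pot_blue and the white-lidded one on the blue board is pot_white. Pink and green are look-alikes.

```bash
cat > h.py <<'E'
from plant import *
import cv2,numpy as np
def world(c,px,z):
    u=cv2.undistortPoints(np.float64(px).reshape(-1,1,2),c["intrinsics"],c["distortion"]).reshape(-1,2)
    d=np.c_[u,np.ones(len(u))]@c["pose"][:3,:3].T; t=c["pose"][:3,3]
    return (t+d*((z-t[2])/d[:,2])[:,None])[:,:2]
def rects(c,name,z,minconf=.3):
    out=[]
    for r in trace(c,name):
        if r["conf"]<minconf: continue
        v,u=np.nonzero(r["pixels"]); w=world(c,np.c_[u,v],z)
        m=w.mean(0); C=np.cov((w-m).T); e,V=np.linalg.eigh(C)
        a=V[:,1]; a=a*np.sign(a[0])
        out.append((round(r["conf"],2),np.round(r["rect"][:2]),m.round(1),round(float(np.arctan2(a[1],a[0])),3),np.sqrt(12*e[::-1]).round(1)))
    return out
def show(c,names):
    for n,z in names:
        for o in rects(c,n,z): print(n,*o)
def tcp():
    o=get_obs(); print("t",round(o["time"],2),"tcp",o["tool_pos"].round(1),o["tcp_rot"].round(3),"w",round(o["grip_width"],1),"F",o["contact_force"].round(1),round(o["finger_force"],1))
    return o
def plan(x,y,yaw,z=None):
    "tool-frame shift to put TCP at x,y (tool down), long tile axis at yaw = tool x"
    o=tcp(); p=o["tool_pos"]; R=cv2.Rodrigues(np.zeros(3))[0]
    from scipy.spatial.transform import Rotation as Ro
    R=Ro.from_euler("xyz",o["tcp_rot"]).as_matrix()
    d=R.T@(np.array([x,y,p[2] if z is None else z])-p)
    cur=np.arctan2(R[1,0],R[0,0]); dy=(yaw-cur+np.pi/2)%np.pi-np.pi/2
    print("shift m",(d/1000).round(4),"spin",round(-dy,3),"q6",o["joint_positions"][5].round(2),"q1",o["joint_positions"][0].round(2))
E
python3 - <<'E'
from h import *
c=capture("top")
show(c,[("white_1",5),("blue_1",5),("white_0",17),("board_white",6),("board_blue",6),("pot_white",37),("pot_blue",37)])
E
```

```text
white_1 0.84 [149. 274.] [476.5 430.2] 0.107 [121.   60.9]
white_1 0.72 [453. 241.] [ 545.9 -294.8] -0.184 [120.6  61.4]
white_1 0.68 [274. 271.] [481.8 131.6] -0.066 [121.5  59.9]
white_1 0.63 [206. 245.] [539.7 291.3] 0.168 [122.6  62.6]
blue_1 0.77 [508. 265.] [ 478.7 -428.9] 0.174 [117.   60.9]
blue_1 0.74 [201. 188.] [684.3 314.9] 0.614 [94.6 70.6]
blue_1 0.71 [387. 261.] [ 491.9 -133.2] -0.028 [121.2  61.3]
blue_1 0.68 [200. 315.] [377.1 302.8] 0.032 [118.8  60.9]
blue_1 0.56 [464. 315.] [ 371.9 -309.8] 0.11 [118.7  63.6]
white_0 0.84 [149. 274.] [475.1 425.6] 0.107 [119.7  60.2]
white_0 0.72 [453. 241.] [ 543.7 -291.5] -0.184 [119.3  60.7]
white_0 0.68 [274. 271.] [480.4 130.3] -0.066 [120.2  59.3]
white_0 0.63 [206. 245.] [537.6 288.2] 0.168 [121.3  61.9]
board_white 0.82 [280. 240.] [559.9 112.8] -0.037 [313.4 137. ]
board_white 0.4 [203. 316.] [377.1 302.6] 0.052 [116.4  60.2]
board_blue 0.72 [386. 233.] [ 575.  -124.7] 0.07 [298.7 140. ]
pot_white 0.6 [387. 200.] [ 642.4 -134.4] -0.586 [67.2 56.1]
pot_blue 0.95 [242. 152.] [761.3 207.8] 0.416 [72.5 54.5]
pot_blue 0.75 [245. 338.] [321.9 193.5] 1.433 [60.6 55.3]
pot_blue 0.73 [279. 239.] [553.5 111.3] -0.054 [305. 137.]
pot_blue 0.68 [277. 214.] [609.8 119.6] 0.403 [66.4 56.8]
```

Run:
```python
from h import *
c=capture("top")
a=c["color"][165:235,230:430]
cv2.imwrite("pics/crop_pots.png",cv2.resize(a,None,fx=4,fy=4,interpolation=3)[:,:,::-1])
for n in("pot_white","pot_blue","board_white","board_blue"):
    print(n,[(round(r["conf"],2),np.round(r["centre"])) for r in tip_of(c,n)])
```

```text
pot_white [(0.6, array([380., 201.]))]
pot_blue [(0.83, array([245., 158.])), (0.75, array([277., 214.])), (0.64, array([248., 337.]))]
board_white [(0.79, array([280., 239.]))]
board_blue [(0.78, array([385., 233.])), (0.6, array([463., 315.]))]
```

View pics/crop_pots.png

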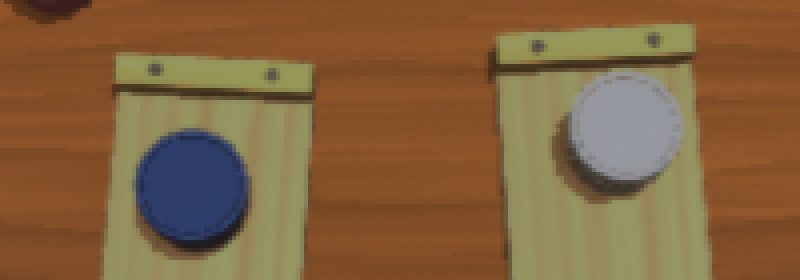

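```bash
cat >> h.py <<'E'
def seg(c,kind):
    h=cv2.cvtColor(c["color"],cv2.COLOR_RGB2HSV).astype(int); H,S,V=h[...,0],h[...,1],h[...,2]
    if kind=="white": m=(S<70)&(V>110)
    elif kind=="blue": m=(H>105)&(H<135)&(S>90)&(V>25)
    else: m=(H>15)&(H<35)&(S>60)&(V>110)
    return m.astype(np.uint8)
def blobs(c,kind,z,amin=700,amax=2500):
    n,L,st,ce=cv2.connectedComponentsWithStats(seg(c,kind),connectivity=4)
    for i in range(1,n):
        if not amin<st[i,4]<amax: continue
        v,u=np.nonzero(L==i); w=world(c,np.c_[u,v],z).astype(np.float32)
        (x,y),_,_=cv2.minAreaRect(w); m=w.mean(0); e,V=np.linalg.eigh(np.cov((w-m).T)); a=V[:,1]*np.sign(V[0,1])
        print(kind,ce[i].round(),"mean",m.round(1),"rectc",np.round([x,y],1),"ang",round(float(np.arctan2(a[1],a[0])),3),np.sqrt(12*e[::-1]).round(1))
E
python3 - <<'E'
from h import *
c=capture("top")
for k in("white","blue"):
    print("z5");blobs(c,k,5); print("z17");blobs(c,k,17)
blobs(c,"wood",12,1500,9000)
E
```

```text
z5
white [280.  52.] mean [1050.   122.6] rectc [1046.3  105.5] ang -1.428 [246.7  94.8]
white [452. 239.] mean [ 546.8 -296.2] rectc [ 547.4 -296.2] ang -0.182 [120.2  60.4]
white [207. 245.] mean [539.6 292.2] rectc [540.2 292.3] ang 0.178 [120.5  60.2]
white [273. 268.] mean [483.  132.7] rectc [483.5 132.7] ang -0.074 [122.7  62.1]
white [149. 272.] mean [476.  431.6] rectc [476.4 431.7] ang 0.132 [120.9  60.4]
white [306. 319.] mean [361.7  57.1] rectc [362.2  53.5] ang -1.493 [90.3 65.5]
white [527. 462.] mean [  37.7 -437.8] rectc [  37.8 -433.9] ang -1.539 [165.6  75.9]
z17
white [280.  52.] mean [1042.4  121.3] rectc [1038.7  104.4] ang -1.428 [244.   93.7]
white [452. 239.] mean [ 544.6 -292.9] rectc [ 545.2 -292.9] ang -0.182 [118.9  59.7]
white [207. 245.] mean [537.5 289.2] rectc [538.1 289.2] ang 0.178 [119.2  59.6]
white [273. 268.] mean [481.5 131.4] rectc [482.  131.4] ang -0.074 [121.3  61.4]
white [149. 272.] mean [474.6 427. ] rectc [475.  427.2] ang 0.132 [119.5  59.7]
white [306. 319.] mean [361.5  56.5] rectc [362.  53.] ang -1.493 [89.4 64.7]
white [527. 462.]
[... 375 characters left out ...]
04.1] ang 0.014 [117.6  58. ]
z17
blue [385. 263.] mean [ 490.4 -130.8] rectc [ 491.3 -130.4] ang -0.054 [117.5  57.8]
blue [510. 267.] mean [ 477.  -425.3] rectc [ 477.2 -425.2] ang 0.159 [116.7  58.3]
blue [463. 313.] mean [ 371.1 -305.9] rectc [ 371.6 -305.9] ang 0.132 [117.1  57.9]
blue [200. 314.] mean [376.3 300.2] rectc [377.1 300.9] ang 0.014 [116.3  57.4]
wood [573. 108.] mean [ 884.6 -630.8] rectc [ 912.3 -658.7] ang 1.168 [309.1 144.2]
wood [382. 237.] mean [ 553.9 -125.8] rectc [ 554.7 -127.7] ang 0.124 [261.7 141.7]
wood [281. 244.] mean [539.7 113.5] rectc [539.3 119.1] ang -0.058 [280.6 141.1]
wood [529. 462.] mean [  39.3 -437.7] rectc [  41.  -431.2] ang -1.529 [169.7  75.8]
```

```bash
sed -i 's/R=Ro.from_euler("xyz",o\["tcp_rot"\]).as_matrix()/R=Ro.from_euler("xyz",[np.pi,0,o["tcp_rot"][2]]).as_matrix()/' h.py
python3 -c "
from h import *
plan(371.3,-309.4,.132,280)"
```

```text
t 0.8 tcp [ 148.  -503.7  404.7] [3.141 0.    0.286] w 91.5 F [-0.2  0.1  0.9] 0.0
shift m [ 0.269  -0.1235  0.1247] spin 0.154 q6 -0.15 q1 -1.43
```

```bash
python3 -m inch '[[0.03,-0.014,0.014,0.02,1],[0.07,-0.032,0.033,0.05,1],[0.11,-0.05,0.05,0.08,1],[0.15,-0.069,0.07,0.11,1],[0.19,-0.087,0.09,0.14,1],[0.23,-0.105,0.107,0.154,1],[0.26,-0.119,0.12,0.154,1],[0.269,-0.1235,0.1247,0.154,1]]'
python3 -m inch '[[0,0,0,0,1],[0,0,0,0,1]]'
python3 - <<'E'
from h import *
c=capture("wrist");cv2.imwrite("pics/w1.png",c["color"][:,:,::-1])
blobs(c,"blue",5,3000,200000)
plan(371.3,-309.4,.132,181)
c=capture("top");blobs(c,"blue",5)
E
```

```text
time: 1.47
tool_pos: [372.7, -307.5, 279.3]
tcp_rot: [-3.142, -0.0, 0.132]
contact_force: [1.2, -0.6, 0.4]
grip_width: 91.7
finger_force: 0.0
time: 1.63
tool_pos: [372.3, -308.1, 279.4]
tcp_rot: [-3.14, 0.001, 0.136]
contact_force: [0.1, -0.8, 1.1]
grip_width: 91.9
finger_force: 0.0
blue [60. 58.] mean [ 470.3 -123.7] rectc [ 470.8 -122.6] ang -0.172 [74.2 63.5]
blue [534. 102.] mean [ 483.3 -433.2] rectc [ 480.9 -434.2] ang 0.162 [120.   60.7]
blue [327. 233.] mean [ 376.9 -311.6] rectc [ 373.1 -312.2] ang 0.128 [119.9  59.7]
t 1.68 tcp [ 371.7 -309.2  280. ] [3.141 0.    0.134] w 91.8 F [ 0.3 -0.4  0.9] 0.0
shift m [-0.0004  0.0002  0.099 ] spin 0.002 q6 0.58 q1 -0.85
blue [385. 263.] mean [ 492.  -132.4] rectc [ 492.9 -131.9] ang -0.054 [118.8  58.4]
blue [200. 314.] mean [376.6 303.3] rectc [377.4 304.1] ang 0.012 [117.6  57.9]
```

View pics/w1.png

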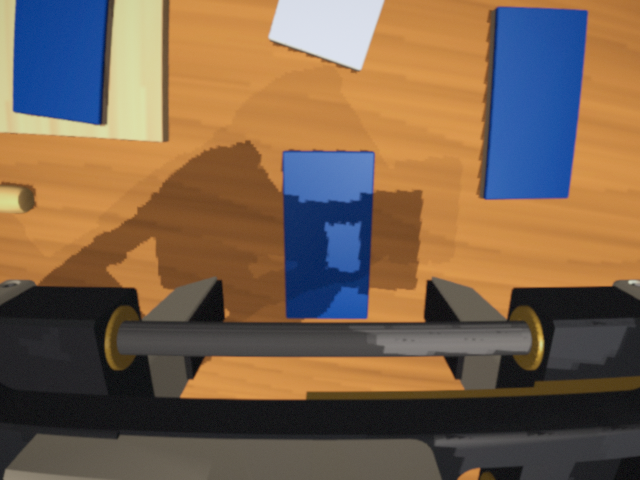

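The wrist view shows the target blue tile centred at px (327,233) between the fingers, and nothing is in the way. I'll descend and grip.

```bash
python3 -m inch '[[0,0.001,0.035,0,1],[0,0.001,0.07,0,1],[0,0.001,0.092,0,1],[0,0.001,0.099,0,1],[0,0.001,0.099,0,1],[0,0.001,0.099,0,0.3],[0,0.001,0.099,0,0.3],[0,0.001,0.099,0,0.3]]'
python3 -m inch '[[0,0,0,0,0.3],[0,0,0,0,0.3],[0,0,0,0,0.3],[0,0,-0.02,0,0.3],[0,0,-0.06,0,0.3],[0,0,-0.1,0,0.3],[0,0,-0.1,0,0.3],[0,0,-0.1,0,0.3]]'
python3 - <<'E'
from h import *
c=capture("wrist");cv2.imwrite("pics/w2.png",c["color"][:,:,::-1])
z=get_obs()["tool_pos"][2]-178+3
print(z);blobs(c,"blue",z+2,3000,200000)
plan(490.4,-130.8,-.054,280)
E
```

```text
time: 2.4
tool_pos: [371.7, -311.1, 182.6]
tcp_rot: [3.139, -0.002, 0.131]
contact_force: [0.2, -0.2, 0.2]
grip_width: 76.3
finger_force: 0.0
time: 3.07
tool_pos: [371.8, -310.6, 283.0]
tcp_rot: [3.137, -0.003, 0.132]
contact_force: [-0.5, 0.4, -1.6]
grip_width: 59.7
finger_force: 30.0
106.26572955916151
blue [57. 59.] mean [ 461.  -195.3] rectc [ 461.3 -194.6] ang -0.149 [45.8 38. ]
blue [523. 102.] mean [ 468.1 -380.3] rectc [ 466.7 -380.8] ang 0.164 [71.7 36.2]
blue [324. 241.] mean [ 400.6 -309.5] rectc [ 398.6 -309.8] ang 0.136 [71.3 60.1]
blue [324. 373.] mean [ 336.3 -318.1] rectc [ 336.1 -318.1] ang -1.444 [59.1 19. ]
t 3.12 tcp [ 371.3 -310.1  281.3] [ 3.141e+00 -1.000e-03  1.320e-01] w 59.3 F [-0.1 -0.  -2.1] 30.0
shift m [ 0.1416 -0.1621  0.0013] spin 0.186 q6 0.58 q1 -0.85
```

View pics/w2.png

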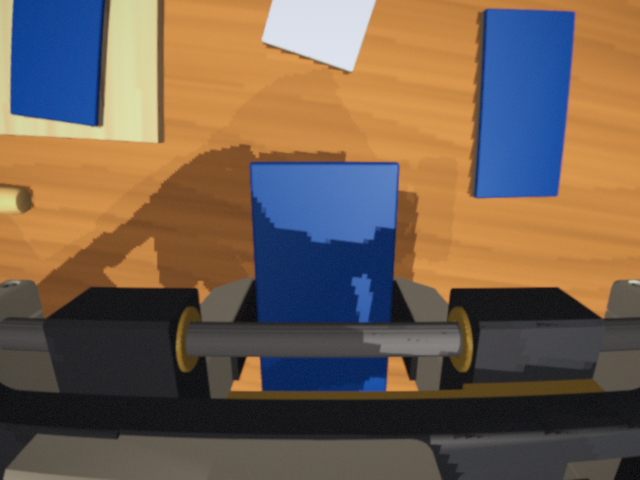

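The tile is gripped (59.5 mm, 30 N) and level, and is visible between the pads. I'll carry it to the blue pile.

```bash
python3 -m inch '[[0.02,-0.023,0,0.03,0.3],[0.045,-0.053,0,0.07,0.3],[0.07,-0.083,0,0.11,0.3],[0.095,-0.11,0,0.15,0.3],[0.12,-0.137,0,0.186,0.3],[0.135,-0.155,0,0.186,0.3],[0.1416,-0.1621,0,0.186,0.3],[0.1416,-0.1621,0,0.186,0.3]]'
python3 -m inch '[[0,0,0,0,0.3],[0,0,0,0,0.3],[0,0,0,0,0.3]]'
python3 -c "
from h import *
plan(490.4,-130.8,-.054,205);plan(490.4,-130.8,-.054,205)
c=capture('wrist');plan(490.4,-130.8,-.054,205)
"
```

```text
time: 3.78
tool_pos: [490.8, -129.3, 279.2]
tcp_rot: [-3.14, 0.003, -0.051]
contact_force: [-0.7, -0.2, -1.3]
grip_width: 59.6
finger_force: 30.0
time: 4.03
tool_pos: [489.8, -132.3, 280.6]
tcp_rot: [3.142, 0.001, -0.056]
contact_force: [-0.3, -0.4, -1.4]
grip_width: 59.5
finger_force: 30.0
t 4.03 tcp [ 489.8 -132.3  280.6] [ 3.142e+00  1.000e-03 -5.600e-02] w 59.5 F [-0.3 -0.4 -1.4] 30.0
shift m [ 0.0005 -0.0015  0.0756] spin -0.002 q6 1.21 q1 -0.41
t 4.03 tcp [ 489.8 -132.3  280.6] [ 3.142e+00  1.000e-03 -5.600e-02] w 59.5 F [-0.3 -0.4 -1.4] 30.0
shift m [ 0.0005 -0.0015  0.0756] spin -0.002 q6 1.21 q1 -0.41
t 4.08 tcp [ 489.9 -132.3  280.8] [ 3.142e+00  1.000e-03 -5.600e-02] w 59.4 F [ 0.1  1.3 -0.2] 30.0
shift m [ 0.0004 -0.0015  0.0758] spin -0.002 q6 1.21 q1 -0.41
```

```bash
python3 -m inch '[[0.0005,-0.0012,0.03,0,0.3],[0.0005,-0.0012,0.055,0,0.3],[0.0005,-0.0012,0.068,0,0.3],[0.0005,-0.0012,0.074,0,0.3],[0.0005,-0.0012,0.0765,0,0.3],[0.0005,-0.0012,0.077,0,0.3],[0.0005,-0.0012,0.077,0,0.3]]'
python3 -m inch '[[0,0,0,0,0.8],[0,0,0,0,0.8],[0,0,0,0,0.8],[0,0,-0.03,0,0.9],[0,0,-0.06,0,1],[0,0,-0.08,0,1]]'
python3 - <<'E'
from h import *
plan(478.4,-430.1,.159,280)
c=capture("wrist");cv2.imwrite("pics/w3.png",c["color"][:,:,::-1])
E
```

```text
time: 4.67
tool_pos: [491.3, -130.4, 204.8]
tcp_rot: [3.141, -0.002, -0.055]
contact_force: [0.6, -0.3, -1.2]
grip_width: 58.9
finger_force: 30.0
time: 5.17
tool_pos: [491.4, -129.9, 286.5]
tcp_rot: [3.141, -0.003, -0.054]
contact_force: [0.5, -0.4, 0.7]
grip_width: 88.5
finger_force: 0.0
t 5.17 tcp [ 491.4 -129.9  286.5] [ 3.141e+00 -3.000e-03 -5.400e-02] w 88.5 F [ 0.5 -0.4  0.7] 0.0
shift m [0.0032 0.3004 0.0065] spin -0.213 q6 1.22 q1 -0.41
```

View pics/w3.png

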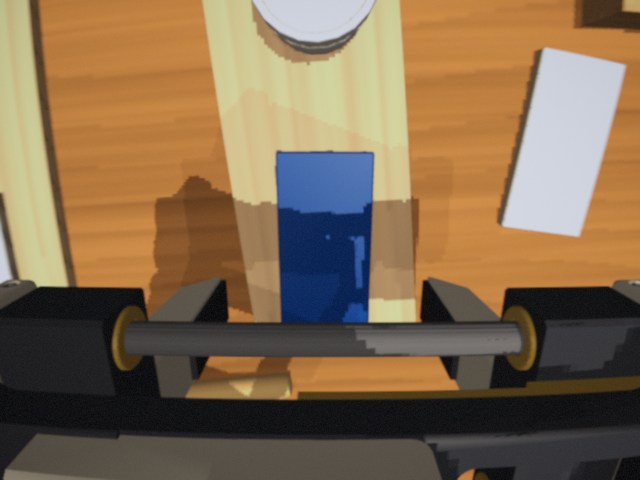

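The wrist view shows the stacked blue tile at px (325,237) with no visible step at its edges. Next is the blue tile at the right.

```bash
python3 -m inch '[[0,0.03,0,-0.03,1],[0,0.07,0,-0.06,1],[0.001,0.11,0,-0.09,1],[0.001,0.15,0,-0.12,1],[0.002,0.19,0.003,-0.15,1],[0.003,0.23,0.005,-0.18,1],[0.003,0.27,0.006,-0.213,1],[0.0032,0.3004,0.0065,-0.213,1]]'
python3 -m inch '[[0,0,0,0,1],[0,0,0,0,1],[0,0,0,0,1]]'
python3 - <<'E'
from h import *
c=capture("wrist");blobs(c,"blue",5,3000,200000)
c=capture("top");blobs(c,"blue",22)
plan(478.4,-430.1,.159,181)
E
```

```text
time: 5.88
tool_pos: [477.2, -433.0, 277.5]
tcp_rot: [3.14, -0.0, 0.159]
contact_force: [0.2, -0.1, -0.1]
grip_width: 91.9
finger_force: 0.0
time: 6.13
tool_pos: [477.9, -429.5, 277.3]
tcp_rot: [-3.141, 0.0, 0.159]
contact_force: [0.0, 0.9, -0.1]
grip_width: 91.6
finger_force: 0.0
blue [326. 232.] mean [ 483.3 -431.9] rectc [ 479.6 -432.4] ang 0.163 [120.1  59.7]
blue [385. 261.] mean [ 494.  -129.6] rectc [ 492.9 -129.9] ang -0.095 [116.3  56.4]
blue [200. 314.] mean [376.2 298.9] rectc [377.  299.6] ang 0.015 [115.7  57.2]
t 6.23 tcp [ 478.3 -428.7  277.7] [-3.141  0.     0.16 ] w 92.0 F [-0.3 -0.4 -0.7] 0.0
shift m [-0.0002  0.0014  0.0967] spin 0.001 q6 0.56 q1 -0.85
```

```bash
python3 -m inch '[[0,0.001,0.035,0,1],[0,0.001,0.07,0,1],[0,0.001,0.09,0,1],[0,0.001,0.0965,0,1],[0,0.001,0.0965,0,1],[0,0.001,0.0965,0,0.3],[0,0.001,0.0965,0,0.3],[0,0.001,0.0965,0,0.3]]'
python3 -m inch '[[0,0,0,0,0.3],[0,0,0,0,0.3],[0,0,0,0,0.3],[0,0,-0.02,0,0.3],[0,0,-0.06,0,0.3],[0,0,-0.1,0,0.3],[0,0,-0.1,0,0.3],[0,0,-0.1,0,0.3]]'
python3 - <<'E'
from h import *
c=capture("top");blobs(c,"blue",22,400)
cv2.imwrite("pics/t2.png",cv2.resize(c["color"][220:310,330:450],None,fx=6,fy=6,interpolation=2)[:,:,::-1])
plan(490.4,-130.8,-.054,290)
E
```

```text
time: 6.9
tool_pos: [478.6, -430.9, 182.3]
tcp_rot: [3.14, -0.001, 0.159]
contact_force: [0.1, 0.1, -0.1]
grip_width: 76.3
finger_force: 0.0
time: 7.57
tool_pos: [478.5, -431.5, 283.9]
tcp_rot: [3.137, -0.003, 0.159]
contact_force: [0.7, 1.2, -1.8]
grip_width: 59.7
finger_force: 30.0
blue [142. 196.] mean [657.7 453.3] rectc [657.9 452.5] ang 0.911 [112.2 102.4]
blue [277. 211.] mean [616.3 122.8] rectc [616.9 123.5] ang 0.266 [58.2 56.5]
blue [385. 261.] mean [ 493.5 -129.8] rectc [ 492.9 -130.9] ang -0.083 [117.   56.7]
blue [200. 314.] mean [376.2 298.9] rectc [377.  299.5] ang 0.014 [115.8  57.1]
t 7.62 tcp [ 478.  -430.9  281.4] [ 3.141 -0.     0.159] w 59.3 F [-0.   0.5 -1.4] 30.0
shift m [ 0.0597 -0.2944 -0.0086] spin 0.213 q6 0.56 q1 -0.85
```

View pics/t2.png

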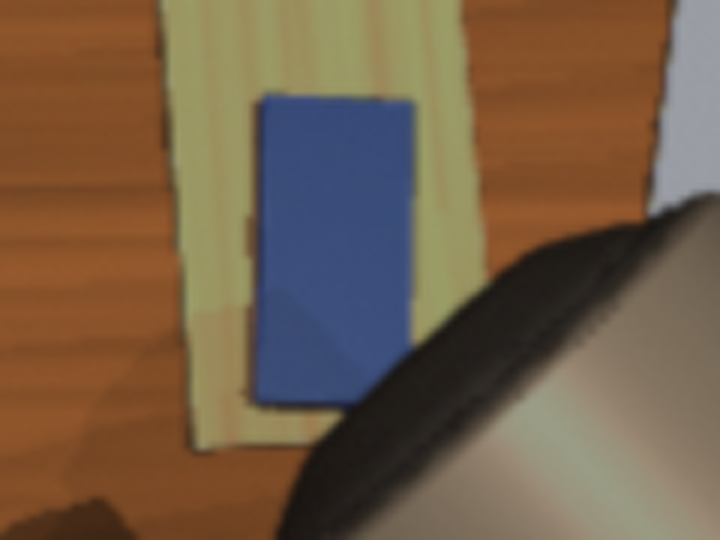

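The crop shows the two-tile blue pile as one rectangle at crop px (335,250). Its lower right corner is only hidden by the arm. Carrying the next tile over.

```bash
python3 -m inch '[[0.005,-0.025,0,0.02,0.3],[0.012,-0.06,0,0.05,0.3],[0.02,-0.1,0,0.08,0.3],[0.028,-0.14,0,0.11,0.3],[0.037,-0.18,0,0.14,0.3],[0.045,-0.22,0,0.17,0.3],[0.053,-0.26,0,0.2,0.3],[0.058,-0.285,0,0.213,0.3]]'
python3 -m inch '[[0.0015,-0.0094,0,0,0.3],[0.0015,-0.0094,0,0,0.3],[0.0015,-0.0094,0,0,0.3],[0.0015,-0.0094,0,0,0.3]]'
python3 -c "
from h import *
plan(490.4,-130.8,-.054,214)
c=capture('wrist');plan(490.4,-130.8,-.054,214)
c=capture('wrist');plan(490.4,-130.8,-.054,214)
"
```

```text
time: 8.28
tool_pos: [489.1, -136.8, 279.0]
tcp_rot: [-3.139, 0.005, -0.054]
contact_force: [-0.4, 0.5, -0.5]
grip_width: 59.4
finger_force: 30.0
time: 8.62
tool_pos: [492.4, -132.4, 280.4]
tcp_rot: [3.141, 0.001, -0.055]
contact_force: [0.0, -1.1, -0.7]
grip_width: 59.5
finger_force: 30.0
t 8.62 tcp [ 492.4 -132.4  280.4] [ 3.141e+00  1.000e-03 -5.500e-02] w 59.5 F [ 0.  -1.1 -0.7] 30.0
shift m [-0.0021 -0.0015  0.0664] spin -0.001 q6 1.21 q1 -0.41
t 8.67 tcp [ 492.4 -132.6  280.5] [ 3.141e+00  1.000e-03 -5.600e-02] w 59.8 F [ 0.8  0.6 -1.2] 30.0
shift m [-0.0021 -0.0017  0.0665] spin -0.002 q6 1.21 q1 -0.41
t 8.72 tcp [ 492.3 -132.6  280.6] [ 3.141  0.    -0.056] w 59.8 F [ 0.5 -1.1 -1.2] 30.0
shift m [-0.002  -0.0017  0.0666] spin -0.002 q6 1.21 q1 -0.41
```

```bash
python3 -m inch '[[-0.001,-0.0018,0.03,0,0.3],[-0.001,-0.0018,0.05,0,0.3],[-0.001,-0.0018,0.06,0,0.3],[-0.001,-0.0018,0.065,0,0.3],[-0.001,-0.0018,0.067,0,0.3],[-0.001,-0.0018,0.067,0,0.3],[-0.001,-0.0018,0.067,0,0.3]]'
python3 -m inch '[[0,0,0,0,0.8],[0,0,0,0,0.8],[0,0,0,0,0.8],[0,0,-0.03,0,0.9],[0,0,-0.06,0,1],[0,0,-0.08,0,1]]'
python3 - <<'E'
from h import *
plan(544.6+2.2,-296.2,-.182,280)
c=capture("wrist");blobs(c,"blue",37,3000,200000)
E
```

```text
time: 9.3
tool_pos: [491.9, -129.7, 214.8]
tcp_rot: [3.141, -0.002, -0.054]
contact_force: [-0.1, 0.3, -1.6]
grip_width: 59.4
finger_force: 30.0
time: 9.8
tool_pos: [491.8, -129.3, 296.5]
tcp_rot: [3.141, -0.002, -0.054]
contact_force: [1.0, -0.2, 1.3]
grip_width: 88.6
finger_force: 0.0
t 9.8 tcp [ 491.8 -129.3  296.5] [ 3.141e+00 -2.000e-03 -5.400e-02] w 88.6 F [ 1.  -0.2  1.3] 0.0
shift m [0.0639 0.1637 0.0165] spin 0.128 q6 1.22 q1 -0.41
blue [324. 235.] mean [ 499.3 -132.1] rectc [ 495.6 -131.9] ang -0.051 [116.3  59.7]
```

```bash
python3 -m inch '[[0.01,0.025,0,0.02,1],[0.022,0.055,0,0.05,1],[0.034,0.085,0.005,0.08,1],[0.046,0.115,0.01,0.11,1],[0.056,0.145,0.015,0.128,1],[0.064,0.1637,0.0165,0.128,1],[0.064,0.1637,0.0165,0.128,1],[0.064,0.1637,0.0165,0.128,1]]'
python3 -m inch '[[0,0,0,0,1],[0,0,0,0,1],[0,0,0,0,1]]'
python3 - <<'E'
from h import *
plan(546.8,-296.2,-.182,181)
c=capture("wrist");blobs(c,"white",5,3000,200000)
c=capture("top");blobs(c,"blue",27)
plan(546.8,-296.2,-.182,181)
E
```

```text
time: 10.52
tool_pos: [546.3, -296.9, 277.0]
tcp_rot: [-3.141, 0.0, -0.184]
contact_force: [-0.7, 0.2, -0.4]
grip_width: 91.6
finger_force: 0.0
time: 10.77
tool_pos: [546.5, -295.1, 277.9]
tcp_rot: [3.142, -0.0, -0.181]
contact_force: [0.0, -0.6, -0.5]
grip_width: 91.9
finger_force: 0.0
t 10.77 tcp [ 546.5 -295.1  277.9] [ 3.142 -0.    -0.181] w 91.9 F [ 0.  -0.6 -0.5] 0.0
shift m [0.0005 0.0011 0.0969] spin 0.001 q6 1.13 q1 -0.62
white [ 22. 157.] mean [ 642.8 -103.5] rectc [ 640.5 -105.9] ang -0.363 [75.2 38.6]
white [325. 231.] mean [ 552.1 -299.2] rectc [ 548.1 -298.5] ang -0.183 [121.   60.7]
blue [386. 254.] mean [ 509.7 -132.9] rectc [ 503.2 -130.3] ang 0.115 [90.6 56.2]
blue [200. 314.] mean [376.1 297.5] rectc [376.8 298.2] ang 0.015 [115.2  56.9]
t 10.87 tcp [ 546.6 -295.4  278. ] [ 3.141 -0.    -0.181] w 92.0 F [ 0.  -0.   0.8] 0.0
shift m [0.0004 0.0008 0.097 ] spin 0.001 q6 1.13 q1 -0.62
```

```bash
python3 -m inch '[[0.0004,0.001,0.035,0,1],[0.0004,0.001,0.07,0,1],[0.0004,0.001,0.09,0,1],[0.0004,0.001,0.0965,0,1],[0.0004,0.001,0.0965,0,1],[0.0004,0.001,0.0965,0,0.3],[0.0004,0.001,0.0965,0,0.3],[0.0004,0.001,0.0965,0,0.3]]'
python3 -m inch '[[0,0,0,0,0.3],[0,0,0,0,0.3],[0,0,0,0,0.3],[0,0,-0.02,0,0.3],[0,0,-0.06,0,0.3],[0,0,-0.1,0,0.3],[0,0,-0.1,0,0.3],[0,0,-0.1,0,0.3]]'
python3 -c "
from h import *
plan(481.5,131.4,-.074,285)"
```

```text
time: 11.53
tool_pos: [547.1, -297.4, 182.1]
tcp_rot: [3.141, -0.002, -0.182]
contact_force: [-0.2, -0.1, -0.3]
grip_width: 76.5
finger_force: 0.0
time: 12.2
tool_pos: [547.2, -297.6, 283.7]
tcp_rot: [3.139, -0.005, -0.182]
contact_force: [-0.3, 0.3, -2.3]
grip_width: 59.6
finger_force: 30.0
t 12.2 tcp [ 547.2 -297.6  283.7] [ 3.139 -0.005 -0.182] w 59.6 F [-0.3  0.3 -2.3] 30.0
shift m [-0.1423 -0.41   -0.0013] spin -0.108 q6 1.13 q1 -0.62
```

```bash
python3 -m inch '[[-0.008,-0.022,0,-0.01,0.3],[-0.02,-0.055,0,-0.02,0.3],[-0.033,-0.093,0,-0.03,0.3],[-0.046,-0.13,0,-0.04,0.3],[-0.059,-0.167,0,-0.05,0.3],[-0.072,-0.205,0,-0.06,0.3],[-0.085,-0.242,0,-0.07,0.3],[-0.098,-0.28,0,-0.08,0.3]]'
python3 -c "
from h import *
plan(481.5,131.4,-.074,285)"
```

```text
time: 12.87
tool_pos: [499.7, -2.4, 279.4]
tcp_rot: [-3.142, 0.003, -0.102]
contact_force: [1.7, 0.9, -1.7]
grip_width: 59.7
finger_force: 30.0
t 12.87 tcp [499.7  -2.4 279.4] [-3.142e+00  3.000e-03 -1.020e-01] w 59.7 F [ 1.7  0.9 -1.7] 30.0
shift m [-0.0318 -0.1313 -0.0056] spin -0.028 q6 1.51 q1 -0.16
```

```bash
python3 -m inch '[[-0.008,-0.033,0,-0.01,0.3],[-0.017,-0.068,0,-0.02,0.3],[-0.025,-0.1,0,-0.028,0.3],[-0.03,-0.122,0,-0.028,0.3],[-0.0318,-0.131,0,-0.028,0.3],[-0.0318,-0.131,0,-0.028,0.3],[-0.0318,-0.131,0,-0.028,0.3],[-0.0318,-0.131,0,-0.028,0.3]]'
python3 -c "
from h import *
plan(482,131.4,-.074,205)
c=capture('top');blobs(c,'blue',27)
plan(482,131.4,-.074,205)
c=capture('wrist');plan(482,131.4,-.074,205)"
```

```text
time: 13.53
tool_pos: [482.9, 128.3, 280.4]
tcp_rot: [3.141, 0.001, -0.075]
contact_force: [-0.2, -0.7, -1.7]
grip_width: 59.0
finger_force: 30.0
t 13.53 tcp [482.9 128.3 280.4] [ 3.141e+00  1.000e-03 -7.500e-02] w 59.0 F [-0.2 -0.7 -1.7] 30.0
shift m [-0.0012 -0.003   0.0754] spin -0.001 q6 1.75 q1 0.11
blue [385. 261.] mean [ 493.1 -130.3] rectc [ 493.5 -130.2] ang -0.065 [120.7  58. ]
t 13.58 tcp [483.  128.2 280.6] [ 3.141e+00  1.000e-03 -7.600e-02] w 59.6 F [-0.2 -0.5 -2. ] 30.0
shift m [-0.0012 -0.0032  0.0756] spin -0.002 q6 1.75 q1 0.11
t 13.63 tcp [483.1 128.1 280.7] [ 3.141  0.    -0.076] w 59.2 F [-0.  -0.1 -0.6] 30.0
shift m [-0.0013 -0.0032  0.0757] spin -0.002 q6 1.75 q1 0.11
```

```bash
python3 -m inch '[[-0.001,-0.003,0.03,0,0.3],[-0.001,-0.003,0.055,0,0.3],[-0.001,-0.003,0.068,0,0.3],[-0.001,-0.003,0.074,0,0.3],[-0.001,-0.003,0.0765,0,0.3],[-0.001,-0.003,0.0765,0,0.3],[-0.001,-0.003,0.0765,0,0.3]]'
python3 -m inch '[[0,0,0,0,0.8],[0,0,0,0,0.8],[0,0,0,0,0.8],[0,0,-0.03,0,0.9],[0,0,-0.06,0,1],[0,0,-0.08,0,1]]'
python3 - <<'E'
from h import *
plan(539.6,292.2,.178,280)
c=capture("wrist");blobs(c,"white",32,3000,200000)
E
```

```text
time: 14.22
tool_pos: [482.5, 132.2, 205.3]
tcp_rot: [-3.141, -0.002, -0.075]
contact_force: [-0.2, 0.0, -2.4]
grip_width: 59.9
finger_force: 30.0
time: 14.72
tool_pos: [482.4, 132.6, 287.0]
tcp_rot: [-3.141, -0.003, -0.074]
contact_force: [0.6, -0.6, 0.1]
grip_width: 88.8
finger_force: 0.0
t 14.72 tcp [482.4 132.6 287. ] [-3.141e+00 -3.000e-03 -7.400e-02] w 88.8 F [ 0.6 -0.6  0.1] 0.0
shift m [ 0.0453 -0.1634  0.007 ] spin -0.252 q6 1.76 q1 0.12
white [ 90. 170.] mean [545.1 274.4] rectc [542.8 274.6] ang 0.177 [109.2  56.1]
white [325. 235.] mean [491.4 129.3] rectc [487.7 129.6] ang -0.068 [113.7  60.7]
```

```bash
python3 -m inch '[[0.007,-0.025,0,-0.03,1],[0.016,-0.058,0,-0.07,1],[0.026,-0.095,0,-0.11,1],[0.036,-0.13,0.005,-0.15,1],[0.0453,-0.1634,0.007,-0.19,1],[0.0453,-0.1634,0.007,-0.23,1],[0.0453,-0.1634,0.007,-0.252,1],[0.0453,-0.1634,0.007,-0.252,1]]'
python3 -m inch '[[0,0,0,0,1],[0,0,0,0,1],[0,0,0,0,1]]'
python3 - <<'E'
from h import *
c=capture("wrist");blobs(c,"white",5,3000,200000)
c=capture("top");blobs(c,"white",22); blobs(c,"blue",27)
plan(539.6,292.2,.178,181)
E
```

```text
time: 15.43
tool_pos: [539.0, 292.1, 277.2]
tcp_rot: [3.141, 0.001, 0.179]
contact_force: [-0.1, 0.1, 0.6]
grip_width: 91.7
finger_force: 0.0
time: 15.68
tool_pos: [539.4, 291.2, 277.9]
tcp_rot: [3.142, -0.0, 0.176]
contact_force: [-0.5, -0.4, -0.4]
grip_width: 91.7
finger_force: 0.0
white [325. 232.] mean [544.6 289.4] rectc [540.6 288.6] ang 0.18 [121.4  60.7]
white [119. 252.] mean [505.5 431.4] rectc [495.7 431.8] ang 0.614 [70.5 59. ]
white [309.  57.] mean [1025.5   45.4] rectc [1034.9  -20. ] ang 1.463 [496.9  97.7]
white [132. 198.] mean [654.4 476.6] rectc [659.2 476.9] ang -1.284 [129.3  74.4]
white [273. 267.] mean [483.  132.5] rectc [483.5 132.6] ang -0.072 [123.8  64.3]
white [306. 319.] mean [361.5  56.3] rectc [361.9  52.8] ang -1.488 [89.1 64.5]
white [336. 453.] mean [71.  -8.2] rectc [65.1 -4.6] ang 1.439 [198.1  71.9]
white [ 29. 466.] mean [ 38.1 679.3] rectc [ 48.9 684.5] ang -1.374 [120.3  65.2]
blue [385. 261.] mean [ 493.1 -130.3] rectc [ 493.5 -130.2] ang -0.066 [120.6  58. ]
blue [204. 312.] mean [380.5 288.9] rectc [377.8 292.5] ang 0.105 [115.3  39.2]
t 15.78 tcp [539.4 291.4 277.8] [ 3.142 -0.     0.176] w 91.5 F [0.3 1.1 0.6] 0.0
shift m [ 0.0003 -0.0007  0.0968] spin -0.002 q6 1.76 q1 0.37
```

```bash
python3 -m inch '[[0.0004,-0.0008,0.035,0,1],[0.0004,-0.0008,0.07,0,1],[0.0004,-0.0008,0.09,0,1],[0.0004,-0.0008,0.0965,0,1],[0.0004,-0.0008,0.0965,0,1],[0.0004,-0.0008,0.0965,0,0.3],[0.0004,-0.0008,0.0965,0,0.3],[0.0004,-0.0008,0.0965,0,0.3]]'
python3 -m inch '[[0,0,0,0,0.3],[0,0,0,0,0.3],[0,0,0,0,0.3],[0,0,-0.02,0,0.3],[0,0,-0.06,0,0.3],[0,0,-0.1,0,0.3],[0,0,-0.1,0,0.3],[0,0,-0.1,0,0.3]]'
python3 - <<'E'
from h import *
c=capture("top");blobs(c,"white",22);cv2.imwrite("pics/t3.png",cv2.resize(c["color"][225:315,215:335],None,fx=6,fy=6,interpolation=2)[:,:,::-1])
plan(482,131,-.072,290)
E
```

```text
time: 16.45
tool_pos: [540.0, 293.0, 182.0]
tcp_rot: [-3.141, -0.002, 0.178]
contact_force: [0.5, 0.9, -0.7]
grip_width: 76.6
finger_force: 0.0
time: 17.12
tool_pos: [540.0, 293.2, 283.6]
tcp_rot: [-3.141, -0.005, 0.178]
contact_force: [0.4, -0.2, -2.4]
grip_width: 59.6
finger_force: 30.0
white [309.  57.] mean [1025.5   45.8] rectc [1034.9  -20. ] ang 1.463 [496.9  97.9]
white [129. 197.] mean [657.9 484.7] rectc [663.  484.6] ang -1.269 [130.6  76.3]
white [273. 267.] mean [483.  132.5] rectc [483.5 132.6] ang -0.072 [123.8  64.3]
white [306. 319.] mean [361.5  56.3] rectc [361.9  52.8] ang -1.488 [89.2 64.4]
white [336. 453.] mean [71.1 -7.9] rectc [65.2 -6.2] ang 1.432 [198.5  71.9]
white [ 29. 467.] mean [ 34.6 679.2] rectc [ 43.3 687.4] ang -1.352 [115.5  58. ]
t 17.17 tcp [539.4 292.9 281.4] [-3.142e+00 -1.000e-03  1.780e-01] w 59.6 F [ 0.8 -0.4 -2.1] 30.0
shift m [-0.0851  0.1492 -0.0086] spin 0.25 q6 1.77 q1 0.37
```

View pics/t3.png

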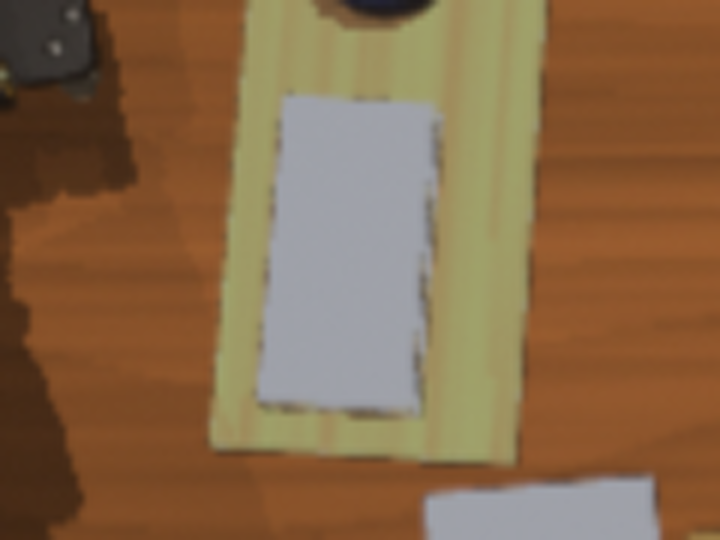

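The crop shows the white pile as a clean rectangle centred at crop px (350,253), with the sides in shadow on its right edge. Any offset is at most about 2 mm. Carrying the next tile to it.

```bash
python3 -m inch '[[-0.013,0.023,0,0.03,0.3],[-0.03,0.053,0,0.07,0.3],[-0.048,0.085,0,0.11,0.3],[-0.066,0.116,0,0.15,0.3],[-0.079,0.138,0,0.19,0.3],[-0.0851,0.1492,0,0.23,0.3],[-0.0851,0.1492,0,0.25,0.3],[-0.0851,0.1492,0,0.25,0.3]]'
python3 -m inch '[[0,0,0,0,0.3],[0,0,0,0,0.3],[0,0,0,0,0.3]]'
python3 -c "
from h import *
plan(482.5,130.8,-.072,214)
c=capture('wrist');plan(482.5,130.8,-.072,214)"
```

```text
time: 17.83
tool_pos: [482.2, 130.9, 280.2]
tcp_rot: [-3.142, 0.001, -0.075]
contact_force: [0.3, 0.8, -2.2]
grip_width: 59.4
finger_force: 30.0
time: 18.08
tool_pos: [482.4, 132.0, 280.7]
tcp_rot: [-3.142, 0.0, -0.07]
contact_force: [0.5, 0.2, -1.7]
grip_width: 59.4
finger_force: 30.0
t 18.08 tcp [482.4 132.  280.7] [-3.142  0.    -0.07 ] w 59.4 F [ 0.5  0.2 -1.7] 30.0
shift m [0.0002 0.0012 0.0667] spin 0.002 q6 1.75 q1 0.11
t 18.13 tcp [482.3 131.9 280.7] [ 3.142  0.    -0.071] w 59.5 F [ 0.4 -0.7 -2.2] 30.0
shift m [0.0002 0.0011 0.0667] spin 0.001 q6 1.75 q1 0.11
```

```bash
python3 -m inch '[[0.0002,0.001,0.03,0,0.3],[0.0002,0.001,0.05,0,0.3],[0.0002,0.001,0.06,0,0.3],[0.0002,0.001,0.065,0,0.3],[0.0002,0.001,0.067,0,0.3],[0.0002,0.001,0.067,0,0.3],[0.0002,0.001,0.067,0,0.3]]'
python3 -m inch '[[0,0,0,0,0.85],[0,0,0,0,0.85],[0,0,0,0,0.85],[0,0,0.01,0,0.85],[0,0,0.019,0,0.85],[0,0,0.019,0,0.85],[0,0,0.019,0,0.4],[0,0,0.019,0,0.4]]'
python3 -m inch '[[0,0,0,0,0.4],[0,0,0,0,0.4],[0,0,0,0,0.4]]'
python3 -m inch '[[0,0,0,0,0.85],[0,0,0,0,0.85],[0,0,0,0,0.85],[0,0,-0.03,0,0.9],[0,0,-0.07,0,1],[0,0,-0.1,0,1]]'
python3 - <<'E'
from h import *
plan(476,431.6,.132,280)
E
```

```text
time: 18.72
tool_pos: [482.8, 130.2, 214.8]
tcp_rot: [-3.141, -0.002, -0.072]
contact_force: [0.0, 0.2, -1.6]
grip_width: 59.7
finger_force: 30.0
time: 19.38
tool_pos: [482.3, 130.0, 194.6]
tcp_rot: [3.141, 0.001, -0.072]
contact_force: [0.0, -0.3, -0.2]
grip_width: 69.3
finger_force: 0.0
time: 19.63
tool_pos: [482.4, 130.1, 195.1]
tcp_rot: [-3.142, -0.0, -0.072]
contact_force: [-0.4, 0.6, -2.6]
grip_width: 59.8
finger_force: 30.0
time: 20.13
tool_pos: [482.3, 130.0, 297.0]
tcp_rot: [3.141, -0.0, -0.072]
contact_force: [0.5, 0.3, -0.5]
grip_width: 90.0
finger_force: 0.0
t 20.13 tcp [482.3 130.  297. ] [ 3.141 -0.    -0.072] w 90.0 F [ 0.5  0.3 -0.5] 0.0
shift m [-0.0281 -0.3004  0.017 ] spin -0.204 q6 1.75 q1 0.11
```

```bash
python3 -m inch '[[-0.003,-0.03,0,-0.03,1],[-0.0065,-0.07,0,-0.06,1],[-0.01,-0.11,0,-0.09,1],[-0.014,-0.15,0.005,-0.12,1],[-0.018,-0.19,0.01,-0.15,1],[-0.0215,-0.23,0.015,-0.18,1],[-0.025,-0.27,0.017,-0.204,1],[-0.0281,-0.3004,0.017,-0.204,1]]'
python3 -m inch '[[0,0,0,0,1],[0,0,0,0,1],[0,0,0,0,1]]'
python3 - <<'E'
from h import *
c=capture("wrist");blobs(c,"white",5,3000,200000)
c=capture("top");blobs(c,"white",27); blobs(c,"blue",27)
plan(476,431.6,.132,181)
E
```

```text
time: 20.8
tool_pos: [475.1, 434.5, 277.3]
tcp_rot: [-3.142, 0.001, 0.134]
contact_force: [0.1, -1.1, 0.1]
grip_width: 91.7
finger_force: 0.0
time: 21.05
tool_pos: [475.8, 431.1, 277.6]
tcp_rot: [3.141, 0.001, 0.132]
contact_force: [0.6, -0.3, 0.1]
grip_width: 91.9
finger_force: 0.0
white [326. 233.] mean [480.8 428.1] rectc [477.  427.4] ang 0.126 [121.4  60.6]
white [309.  57.] mean [1022.6   45. ] rectc [1031.8  -19.9] ang 1.462 [494.   97.2]
white [ 37. 239.] mean [553.7 703.9] rectc [554.1 704.7] ang -0.965 [128.9  81.6]
white [273. 266.] mean [483.9 131.7] rectc [484.1 131.7] ang -0.073 [124.2  62.9]
white [ 68. 296.] mean [418.  613.6] rectc [390.  621.7] ang -1.146 [197.   63.3]
white [306. 319.] mean [361.4  56.1] rectc [361.9  52.6] ang -1.488 [88.7 64.2]
white [335. 453.] mean [71.1 -6.5] rectc [64.1 -2.3] ang 1.461 [203.4  75. ]
blue [385. 261.] mean [ 493.1 -130.3] rectc [ 493.5 -130.2] ang -0.066 [120.6  58. ]
blue [200. 314.] mean [376.1 297.6] rectc [376.8 298.2] ang 0.015 [115.2  56.9]
t 21.15 tcp [476.3 430.3 278. ] [3.141 0.    0.13 ] w 91.8 F [ 0.1 -0.2  0.4] 0.0
shift m [-0.0001 -0.0013  0.097 ] spin -0.002 q6 2.06 q1 0.62
```

```bash
python3 -m inch '[[0,-0.001,0.035,0,1],[0,-0.001,0.07,0,1],[0,-0.001,0.09,0,1],[0,-0.001,0.0965,0,1],[0,-0.001,0.0965,0,1],[0,-0.001,0.0965,0,0.3],[0,-0.001,0.0965,0,0.3],[0,-0.001,0.0965,0,0.3]]'
python3 -m inch '[[0,0,0,0,0.3],[0,0,0,0,0.3],[0,0,0,0,0.3],[0,0,-0.02,0,0.3],[0,0,-0.06,0,0.3],[0,0,-0.1,0,0.3],[0,0,-0.11,0,0.3],[0,0,-0.11,0,0.3]]'
python3 - <<'E'
from h import *
plan(482.4,130.1,-.072,290)
E
```

```text
time: 21.82
tool_pos: [476.4, 432.6, 182.9]
tcp_rot: [-3.141, -0.002, 0.131]
contact_force: [-0.3, 0.5, -1.1]
grip_width: 76.3
finger_force: 0.0
time: 22.48
tool_pos: [476.4, 433.3, 295.7]
tcp_rot: [-3.138, -0.007, 0.132]
contact_force: [-0.4, 0.3, -1.5]
grip_width: 59.2
finger_force: 30.0
t 22.48 tcp [476.4 433.3 295.7] [-3.138 -0.007  0.132] w 59.2 F [-0.4  0.3 -1.5] 30.0
shift m [-0.034   0.3013  0.0057] spin 0.204 q6 2.06 q1 0.62
```

```bash
python3 -m inch '[[-0.003,0.028,0,0.02,0.3],[-0.007,0.065,0,0.05,0.3],[-0.012,0.105,0,0.08,0.3],[-0.016,0.145,0,0.11,0.3],[-0.021,0.185,0,0.14,0.3],[-0.025,0.225,0,0.17,0.3],[-0.03,0.265,0,0.204,0.3],[-0.034,0.3,0,0.204,0.3]]'
python3 -m inch '[[0,0,0,0,0.3],[0,0,0,0,0.3],[0,0,0,0,0.3],[0,0,0,0,0.3]]'
python3 -c "
from h import *
c=capture('wrist');plan(482.4,130.1,-.072,224)
c=capture('wrist');plan(482.4,130.1,-.072,224)"
```

```text
time: 23.15
tool_pos: [480.4, 128.6, 289.6]
tcp_rot: [3.141, 0.004, -0.074]
contact_force: [0.5, -0.1, -2.1]
grip_width: 59.5
finger_force: 30.0
time: 23.48
tool_pos: [481.3, 131.7, 290.6]
tcp_rot: [3.141, 0.002, -0.071]
contact_force: [-0.6, 1.0, -1.7]
grip_width: 59.4
finger_force: 30.0
t 23.53 tcp [481.3 131.9 290.8] [ 3.141e+00  1.000e-03 -7.100e-02] w 59.7 F [ 0.2  0.3 -0.9] 30.0
shift m [0.0012 0.0017 0.0668] spin 0.001 q6 1.75 q1 0.11
t 23.58 tcp [481.3 131.9 291. ] [ 3.141e+00  1.000e-03 -7.000e-02] w 59.2 F [ 0.7  0.4 -1. ] 30.0
shift m [0.0012 0.0018 0.067 ] spin 0.002 q6 1.75 q1 0.11
```

```bash
python3 -m inch '[[0.0012,0.0017,0.03,0,0.3],[0.0012,0.0017,0.05,0,0.3],[0.0012,0.0017,0.06,0,0.3],[0.0012,0.0017,0.065,0,0.3],[0.0012,0.0017,0.067,0,0.3],[0.0012,0.0017,0.067,0,0.3],[0.0012,0.0017,0.067,0,0.3]]'
python3 -m inch '[[0,0,0,0,0.85],[0,0,0,0,0.85],[0,0,0,0,0.85],[0,0,0.015,0,0.85],[0,0,0.027,0,0.85],[0,0,0.027,0,0.85],[0,0,0.027,0,0.4],[0,0,0.027,0,0.4]]'
python3 -m inch '[[0,0,0,0,0.4],[0,0,0,0,0.4],[0,0,0,0,0.4]]'
python3 -m inch '[[0,0,0,0,0.85],[0,0,0,0,0.85],[0,0,0,0,0.85],[0,0,-0.03,0,0.9],[0,0,-0.06,0,1],[0,0,-0.085,0,1]]'
python3 - <<'E'
from h import *
plan(376.6,303.4,.014,280)
E
```

```text
time: 24.17
tool_pos: [483.0, 129.3, 225.3]
tcp_rot: [-3.141, -0.002, -0.072]
contact_force: [0.1, -0.5, -1.6]
grip_width: 59.1
finger_force: 30.0
time: 24.83
tool_pos: [482.9, 129.0, 198.1]
tcp_rot: [-3.142, -0.001, -0.072]
contact_force: [-0.6, -0.1, 0.2]
grip_width: 69.1
finger_force: 0.0
time: 25.08
tool_pos: [482.9, 129.1, 198.3]
tcp_rot: [-3.141, -0.002, -0.072]
contact_force: [-1.3, 0.6, 3.6]
grip_width: 59.5
finger_force: 30.0
time: 25.58
tool_pos: [482.6, 129.0, 283.7]
tcp_rot: [3.141, 0.0, -0.072]
contact_force: [0.6, -0.4, 0.2]
grip_width: 90.0
finger_force: 0.0
t 25.58 tcp [482.6 129.  283.7] [ 3.141  0.    -0.072] w 90.0 F [ 0.6 -0.4  0.2] 0.0
shift m [-0.1183 -0.1663  0.0037] spin -0.086 q6 1.75 q1 0.11
```

```bash
python3 -m inch '[[-0.016,-0.022,0,-0.02,1],[-0.036,-0.052,0,-0.04,1],[-0.057,-0.081,0,-0.06,1],[-0.078,-0.11,0,-0.08,1],[-0.1,-0.14,0.0037,-0.086,1],[-0.1183,-0.1663,0.0037,-0.086,1],[-0.1183,-0.1663,0.0037,-0.086,1],[-0.1183,-0.1663,0.0037,-0.086,1]]'
python3 -m inch '[[0,0,0,0,1],[0,0,0,0,1]]'
python3 - <<'E'
from h import *
c=capture("wrist");blobs(c,"blue",5,3000,200000)
c=capture("top");blobs(c,"white",32); blobs(c,"blue",27)
plan(376.6,303.4,.014,181)
E
```

```text
time: 26.25
tool_pos: [375.6, 304.5, 278.6]
tcp_rot: [3.141, 0.0, 0.017]
contact_force: [0.4, -0.6, -0.6]
grip_width: 91.9
finger_force: 0.0
time: 26.42
tool_pos: [377.2, 302.7, 278.7]
tcp_rot: [3.141, -0.0, 0.013]
contact_force: [-0.4, 0.3, 0.4]
grip_width: 91.6
finger_force: 0.0
blue [324. 232.] mean [382.2 300.5] rectc [378.4 300.4] ang 0.032 [120.   59.6]
white [280.  52.] mean [1033.2  119.1] rectc [1029.3  103.1] ang -1.426 [243.1  92.3]
white [273. 266.] mean [484.4 131.5] rectc [483.9 131.1] ang -0.069 [124.3  62.9]
white [117. 309.] mean [386.6 491.6] rectc [390.2 492.3] ang -1.114 [127.6  61.7]
white [306. 319.] mean [361.4  55.9] rectc [361.8  52.4] ang -1.491 [88.1 63.9]
white [336. 453.] mean [73.4 -8.4] rectc [66.9 -5.8] ang 1.433 [197.5  71.2]
blue [385. 261.] mean [ 493.1 -130.3] rectc [ 493.5 -130.2] ang -0.065 [120.7  58. ]
t 26.52 tcp [377.3 302.5 278.7] [ 3.141 -0.     0.012] w 91.9 F [-0.5  0.1 -0.9] 0.0
shift m [-0.0007 -0.0009  0.0977] spin -0.002 q6 2.08 q1 0.52
```

```bash
python3 -m inch '[[-0.0005,-0.0005,0.035,-0.01,1],[-0.0005,-0.0005,0.07,-0.01,1],[-0.0005,-0.0005,0.09,-0.01,1],[-0.0005,-0.0005,0.097,-0.01,1],[-0.0005,-0.0005,0.097,-0.01,1],[-0.0005,-0.0005,0.097,-0.01,0.3],[-0.0005,-0.0005,0.097,-0.01,0.3],[-0.0005,-0.0005,0.097,-0.01,0.3]]'
python3 -m inch '[[0,0,0,0,0.3],[0,0,0,0,0.3],[0,0,0,0,0.3],[0,0,-0.02,0,0.3],[0,0,-0.06,0,0.3],[0,0,-0.1,0,0.3],[0,0,-0.11,0,0.3],[0,0,-0.11,0,0.3]]'
python3 - <<'E'
from h import *
plan(491.5,-130.5,-.054,290)
E
```

```text
time: 27.18
tool_pos: [376.7, 304.1, 183.2]
tcp_rot: [-3.14, -0.003, 0.024]
contact_force: [-0.4, -0.2, 0.6]
grip_width: 75.8
finger_force: 0.0
time: 27.85
tool_pos: [376.7, 304.4, 295.1]
tcp_rot: [-3.138, -0.006, 0.024]
contact_force: [-0.0, -0.5, -1.6]
grip_width: 59.1
finger_force: 30.0
t 27.85 tcp [376.7 304.4 295.1] [-3.138 -0.006  0.024] w 59.1 F [-0.  -0.5 -1.6] 30.0
shift m [0.1043 0.4375 0.0051] spin 0.078 q6 2.07 q1 0.52
```

```bash
python3 -m inch '[[0.007,0.028,0,0.01,0.3],[0.016,0.065,0,0.02,0.3],[0.025,0.104,0,0.03,0.3],[0.034,0.142,0,0.04,0.3],[0.043,0.18,0,0.05,0.3],[0.052,0.218,0,0.06,0.3],[0.061,0.256,0,0.07,0.3],[0.07,0.294,0,0.078,0.3]]'
python3 -c "
from h import *
plan(491.5,-130.5,-.054,290)"
```

```text
time: 28.52
tool_pos: [452.6, 9.8, 290.3]
tcp_rot: [-3.141, 0.003, -0.055]
contact_force: [0.9, -0.1, -1.5]
grip_width: 59.4
finger_force: 30.0
t 28.52 tcp [452.6   9.8 290.3] [-3.141e+00  3.000e-03 -5.500e-02] w 59.4 F [ 0.9 -0.1 -1.5] 30.0
shift m [0.0465 0.138  0.0003] spin -0.001 q6 1.48 q1 -0.15
```

```bash
python3 -m inch '[[0.012,0.035,0,0,0.3],[0.024,0.07,0,0,0.3],[0.035,0.103,0,0,0.3],[0.042,0.125,0,0,0.3],[0.046,0.136,0,0,0.3],[0.046,0.136,0,0,0.3],[0.046,0.136,0,0,0.3],[0.046,0.136,0,0,0.3]]'
python3 -c "
from h import *
c=capture('wrist');plan(491.5,-130.5,-.054,224)
c=capture('wrist');plan(491.5,-130.5,-.054,224)"
```

```text
time: 29.18
tool_pos: [491.1, -125.5, 291.0]
tcp_rot: [-3.14, 0.002, -0.053]
contact_force: [-1.0, -0.3, -1.6]
grip_width: 59.3
finger_force: 30.0
t 29.23 tcp [ 491.2 -125.3  291.2] [-3.141e+00  2.000e-03 -5.300e-02] w 59.3 F [ 0.   0.  -1.6] 30.0
shift m [0.0006 0.0052 0.0672] spin 0.001 q6 1.22 q1 -0.4
t 29.28 tcp [ 491.3 -125.3  291.5] [-3.141e+00  1.000e-03 -5.300e-02] w 59.4 F [ 0.5  0.6 -1.2] 30.0
shift m [0.0004 0.0052 0.0675] spin 0.001 q6 1.22 q1 -0.4
```

```bash
python3 -m inch '[[0.0004,0.005,0.02,0,0.3],[0.0004,0.005,0.045,0,0.3],[0.0004,0.005,0.06,0,0.3],[0.0004,0.005,0.065,0,0.3],[0.0004,0.005,0.067,0,0.3],[0.0004,0.005,0.067,0,0.3],[0.0004,0.005,0.067,0,0.3]]'
python3 -m inch '[[0,0,0,0,0.85],[0,0,0,0,0.85],[0,0,0,0,0.85],[0,0,0.015,0,0.85],[0,0,0.029,0,0.85],[0,0,0.029,0,0.85],[0,0,0.029,0,0.4],[0,0,0.029,0,0.4]]'
python3 -m inch '[[0,0,0,0,0.4],[0,0,0,0,0.4],[0,0,0,0,0.4]]'
python3 -m inch '[[0,0,0,0,0.85],[0,0,0,0,0.85],[0,0,0,0,0.85],[0,0,-0.03,0,0.9],[0,0,-0.06,0,1],[0,0,-0.09,0,1]]'
python3 - <<'E'
from h import *
plan(480,0,0,290)
E
```

```text
time: 29.87
tool_pos: [492.2, -131.5, 225.7]
tcp_rot: [3.141, -0.002, -0.054]
contact_force: [0.1, -0.3, -1.7]
grip_width: 59.3
finger_force: 30.0
time: 30.53
tool_pos: [492.1, -131.8, 196.4]
tcp_rot: [3.141, -0.001, -0.054]
contact_force: [-0.8, 1.0, 0.1]
grip_width: 68.9
finger_force: 0.0
time: 30.78
tool_pos: [492.0, -131.6, 196.6]
tcp_rot: [3.141, -0.001, -0.054]
contact_force: [-2.1, 1.7, 4.4]
grip_width: 59.8
finger_force: 30.0
time: 31.28
tool_pos: [491.5, -131.6, 286.4]
tcp_rot: [-3.141, 0.002, -0.054]
contact_force: [1.1, 0.3, -0.2]
grip_width: 90.2
finger_force: 0.0
t 31.28 tcp [ 491.5 -131.6  286.4] [-3.141e+00  2.000e-03 -5.400e-02] w 90.2 F [ 1.1  0.3 -0.2] 0.0
shift m [-0.0187 -0.1308 -0.0036] spin -0.054 q6 1.21 q1 -0.41
```

```bash
cat >> h.py <<'E'
def lids(c,z=60):
    for kind in("blue","white"):
        n,L,st,ce=cv2.connectedComponentsWithStats(seg(c,kind),connectivity=4)
        for i in range(1,n):
            if not 300<st[i,4]<1100 or abs(st[i,2]-st[i,3])>9: continue
            v,u=np.nonzero(L==i); w=world(c,np.c_[u,v],z).astype(np.float32); (x,y),r=cv2.minEnclosingCircle(w)
            print("lid",kind,ce[i].round(),w.mean(0).round(1),"circ",round(x,1),round(y,1),round(r,1))
def boards(c):
    n,L,st,ce=cv2.connectedComponentsWithStats(seg(c,"wood"),connectivity=4)
    for i in range(1,n):
        if 1500<st[i,4]<9000 and 200<ce[i,1]<260:
            v,u=np.nonzero(L==i); w=world(c,np.c_[u,v],12).astype(np.float32); r=cv2.minAreaRect(w); print("board",np.round(r[0],1),np.round(r[1],1),round(r[2],2),cv2.boxPoints(r).round().tolist())
E
python3 - <<'E'
from h import *
c=capture("top");lids(c);boards(c);blobs(c,"white",32)
cv2.imwrite("pics/t4.png",cv2.resize(c["color"][120:320,220:440],None,fx=3,fy=3,interpolation=2)[:,:,::-1])
E
```

```text
lid blue [612. 102.] [ 876.9 -704.9] circ 877.4 -711.9 34.5
lid blue [142. 197.] [646.6 437.5] circ 646.0 435.9 50.6
lid blue [277. 211.] [607.  118.8] circ 607.1 118.1 32.1
lid white [241. 150.] [757.3 205.9] circ 758.2 206.6 31.3
lid white [298. 319.] [362.4  71.6] circ 360.2 64.0 44.1
board [539.3 119.1] [121.1 270.1] 86.04 [[400.0, 68.0], [670.0, 49.0], [678.0, 170.0], [409.0, 189.0]]
white [309.  57.] mean [1019.4   44.8] rectc [1028.6  -19.7] ang 1.462 [491.9  96.8]
white [424. 225.] mean [ 576.4 -223.9] rectc [ 580.8 -222.8] ang 1.192 [128.6  68.8]
white [273. 266.] mean [484.3 131.4] rectc [484.1 131. ] ang -0.068 [124.9  63. ]
```

View pics/t4.png

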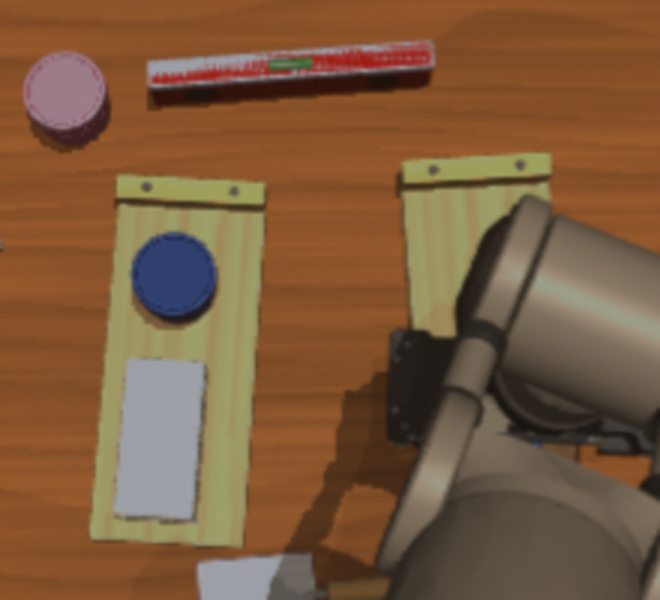

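The crop shows the white pile as a clean rectangle at crop px (160,440). The navy-lidded pot is at (175,275) on the white board. The pink pot at (65,90) is the look-alike off the boards. Next I'll pick up the navy pot, which is pot_blue.

```bash
python3 -c "
from h import *
plan(607,118,-.069,290)"
python3 -m inch '[[0.006,-0.025,0,0,1],[0.014,-0.058,0,0,1],[0.024,-0.096,0,0,1],[0.034,-0.134,0,0,1],[0.044,-0.172,0,0,1],[0.054,-0.21,0,0,1],[0.064,-0.245,0,0,1],[0.075,-0.258,0,0,1]]'
python3 -c "
from h import *
plan(607,118,-.069,290)
c=capture('top');lids(c);boards(c)"
```

```text
t 31.33 tcp [ 493.1 -132.2  292.3] [ 3.138 -0.008 -0.054] w 91.1 F [ 1.9 -0.6  4.9] 0.0
shift m [ 0.1002 -0.256   0.0023] spin 0.015 q6 1.21 q1 -0.41
time: 32.0
tool_pos: [580.6, 126.3, 285.5]
tcp_rot: [-3.141, 0.0, -0.051]
contact_force: [0.8, 0.3, 0.5]
grip_width: 91.9
finger_force: 0.0
t 32.0 tcp [580.6 126.3 285.5] [-3.141  0.    -0.051] w 91.9 F [0.8 0.3 0.5] 0.0
shift m [ 0.0268  0.0069 -0.0045] spin 0.018 q6 1.71 q1 0.08
lid blue [612. 102.] [ 876.9 -704.9] circ 877.4 -711.9 34.5
lid blue [142. 197.] [646.3 437.3] circ 646.7 435.2 50.8
lid white [400. 216.] [ 591.1 -163.9] circ 590.6 -163.2 33.7
board [ 555.3 -127.7] [270.8 121.3] 2.84 [[417.0, -74.0], [423.0, -195.0], [694.0, -182.0], [688.0, -60.0]]
```

```bash
python3 -m inch '[[0.02,0.006,0,0.018,1],[0.0265,0.007,0,0.018,1],[0.0265,0.007,0.015,0.018,1],[0.0265,0.007,0.045,0.018,1],[0.0265,0.007,0.065,0.018,1],[0.0265,0.007,0.074,0.018,1],[0.0265,0.007,0.074,0.018,1],[0.0265,0.007,0.074,0.018,0.4]]'
python3 -m inch '[[0,0,0,0,0.4],[0,0,0,0,0.4],[0,0,0,0,0.4],[0,0,0,0,0.4],[0,0,-0.02,0,0.4],[0,0,-0.06,0,0.4],[0,0,-0.09,0,0.4],[0,0,-0.09,0,0.4]]'
python3 - <<'E'
from h import *
plan(620,-8,0,300)
c=capture('top');lids(c);blobs(c,"blue",32); blobs(c,"white",32)
cv2.imwrite("pics/t5.png",cv2.resize(c["color"][130:310,230:450],None,fx=3,fy=3,interpolation=2)[:,:,::-1])
E
```

```text
time: 32.72
tool_pos: [606.9, 113.0, 212.0]
tcp_rot: [3.141, 0.0, -0.073]
contact_force: [-0.6, 0.3, 0.4]
grip_width: 88.6
finger_force: 0.0
time: 33.38
tool_pos: [608.2, 113.6, 308.8]
tcp_rot: [-3.14, -0.012, -0.072]
contact_force: [2.4, 0.2, -1.2]
grip_width: 65.6
finger_force: 30.0
t 33.38 tcp [608.2 113.6 308.8] [-3.14  -0.012 -0.072] w 65.6 F [ 2.4  0.2 -1.2] 30.0
shift m [0.0205 0.1205 0.0088] spin -0.072 q6 1.7 q1 0.06
lid blue [612. 102.] [ 877. -705.] circ 879.9 -711.7 34.9
lid blue [142. 197.] [646.4 437.2] circ 645.7 436.1 50.7
lid white [400. 216.] [ 591.1 -163.9] circ 590.6 -163.2 33.7
lid white [308. 319.] [361.3  48.8] circ 362.3 49.7 46.5
blue [387. 260.] mean [ 494.  -132.2] rectc [ 494.3 -132. ] ang -0.042 [122.3  60. ]
white [309.  57.] mean [1019.5   45. ] rectc [1028.6  -19.7] ang 1.462 [491.1  96.8]
white [251. 144.] mean [782.4 186.8] rectc [787.2 190.4] ang -1.485 [134.   70.3]
white [308. 319.] mean [361.6  49.8] rectc [362.3  46.7] ang -1.42 [75.9 64.1]
white [348. 452.] mean [ 75.2 -34.7] rectc [ 69.5 -37.2] ang 1.084 [152.7  45.6]
```

View pics/t5.png

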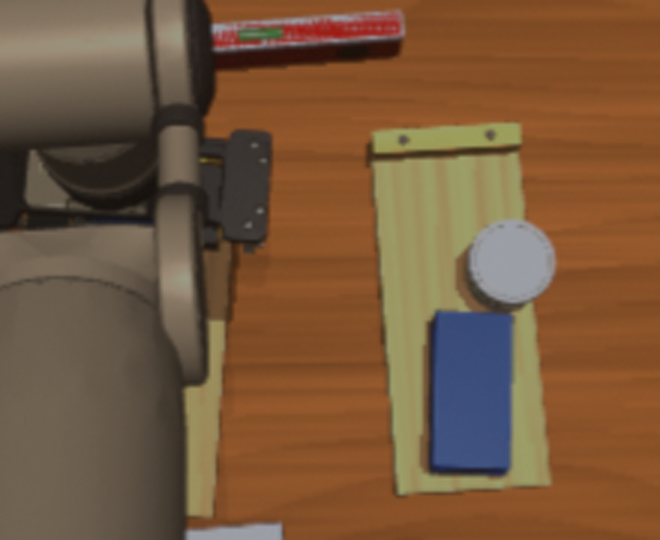

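The crop shows the blue pile intact at crop px (472,392). The white-lidded pot was knocked to (511,262), close to the pile and still standing on its board. I'll park the blue pot on the bench between the boards.

```bash
python3 -m inch '[[0.004,0.022,0,-0.02,0.4],[0.009,0.05,0,-0.04,0.4],[0.014,0.08,0,-0.06,0.4],[0.018,0.107,0,-0.072,0.4],[0.0205,0.1205,0,-0.072,0.4],[0.0205,0.1205,0.03,-0.072,0.4],[0.0205,0.1205,0.06,-0.072,0.4],[0.0205,0.1205,0.08,-0.072,0.4]]'
python3 -m inch '[[0,0,0,0,0.4],[0,0,0,0,0.4],[0,0,0,0,0.4]]'
python3 -c "
from h import *
plan(620,-8,0,201)"
```

```text
time: 34.1
tool_pos: [617.2, -8.3, 218.1]
tcp_rot: [-3.141, 0.005, -0.001]
contact_force: [-0.3, -0.0, -2.1]
grip_width: 65.4
finger_force: 30.0
time: 34.35
tool_pos: [618.9, -7.9, 222.5]
tcp_rot: [3.141, -0.001, -0.0]
contact_force: [-0.7, 0.2, -2.3]
grip_width: 65.4
finger_force: 30.0
t 34.35 tcp [618.9  -7.9 222.5] [ 3.141e+00 -1.000e-03 -0.000e+00] w 65.4 F [-0.7  0.2 -2.3] 30.0
shift m [0.0011 0.0001 0.0215] spin -0.0 q6 1.43 q1 -0.14
```

```bash
python3 -m inch '[[0,0,0.012,0,0.4],[0,0,0.019,0,0.4],[0,0,0.0215,0,0.4],[0,0,0.0215,0,0.4],[0,0,0.0215,0,0.4]]'
python3 -m inch '[[0,0,0,0,0.95],[0,0,0,0,0.95],[0,0,0,0,0.95],[0,0,0,0,0.95],[0,0,-0.03,0,1],[0,0,-0.06,0,1],[0,0,-0.09,0,1],[0,0,-0.1,0,1]]'
python3 -c "
from h import *
plan(591,-164.5,.05,290)
c=capture('top');lids(c)"
```

```text
time: 34.77
tool_pos: [618.4, -8.1, 201.0]
tcp_rot: [3.142, -0.0, -0.0]
contact_force: [-1.9, 0.1, 3.6]
grip_width: 65.6
finger_force: 30.0
time: 35.43
tool_pos: [619.5, -8.3, 305.0]
tcp_rot: [3.141, -0.007, -0.0]
contact_force: [0.8, -0.7, 0.1]
grip_width: 91.9
finger_force: 0.0
t 35.43 tcp [619.5  -8.3 305. ] [ 3.141 -0.007 -0.   ] w 91.9 F [ 0.8 -0.7  0.1] 0.0
shift m [-0.0284  0.1562  0.015 ] spin -0.05 q6 1.43 q1 -0.14
lid blue [142. 197.] [646.5 437.2] circ 646.0 435.9 50.7
lid white [241. 150.] [757.2 206. ] circ 758.2 206.6 31.3
lid white [400. 216.] [ 591.2 -164.1] circ 590.6 -163.2 33.7
lid white [366. 463.] [ 58.4 -71.6] circ 55.5 -62.7 42.2
```

```bash
python3 -m inch '[[-0.005,0.026,0.005,-0.02,1],[-0.011,0.06,0.01,-0.04,1],[-0.018,0.098,0.015,-0.05,1],[-0.025,0.135,0.015,-0.05,1],[-0.0284,0.1562,0.015,-0.05,1],[-0.0284,0.1562,0.015,-0.05,1],[-0.0284,0.1562,0.015,-0.05,1],[-0.0284,0.1562,0.015,-0.05,1]]'
python3 -c "
from h import *
c=capture('wrist')
plan(591,-164.5,.05,212)
c=capture('wrist')
plan(591,-164.5,.05,212)"
```

```text
time: 36.15
tool_pos: [589.9, -163.8, 284.2]
tcp_rot: [-3.141, 0.001, 0.05]
contact_force: [0.7, 0.4, -0.1]
grip_width: 91.4
finger_force: 0.0
t 36.2 tcp [ 590.1 -163.3  284.5] [-3.141e+00  1.000e-03  5.100e-02] w 91.8 F [-0.8  0.5  0.1] 0.0
shift m [0.0008 0.0012 0.0725] spin 0.001 q6 1.12 q1 -0.4
t 36.25 tcp [ 590.2 -163.1  284.7] [-3.141e+00  1.000e-03  5.100e-02] w 92.0 F [ 0.4  0.8 -0.2] 0.0
shift m [0.0007 0.0015 0.0727] spin 0.001 q6 1.12 q1 -0.39
```

```bash
python3 -m inch '[[0.0007,0.0015,0.025,0,1],[0.0007,0.0015,0.05,0,1],[0.0007,0.0015,0.067,0,1],[0.0007,0.0015,0.0725,0,1],[0.0007,0.0015,0.0725,0,1],[0.0007,0.0015,0.0725,0,0.4],[0.0007,0.0015,0.0725,0,0.4],[0.0007,0.0015,0.0725,0,0.4]]'
python3 -m inch '[[0,0,0,0,0.4],[0,0,0,0,0.4],[0,0,0,0,0.4],[0,0,-0.02,0,0.4],[0,0,-0.05,0,0.4],[0,0,-0.085,0,0.4],[0,0,-0.09,0,0.4],[0,0,-0.09,0,0.4]]'
python3 - <<'E'
from h import *
plan(611,114,-.069,300)
E
```

```text
time: 36.92
tool_pos: [591.3, -165.8, 214.3]
tcp_rot: [3.14, -0.002, 0.05]
contact_force: [-0.5, 1.0, -0.5]
grip_width: 76.2
finger_force: 0.0
time: 37.58
tool_pos: [591.3, -166.1, 305.4]
tcp_rot: [3.139, -0.005, 0.05]
contact_force: [-0.4, 0.6, -2.1]
grip_width: 65.5
finger_force: 30.0
t 37.58 tcp [ 591.3 -166.1  305.4] [ 3.139 -0.005  0.05 ] w 65.5 F [-0.4  0.6 -2.1] 30.0
shift m [ 0.0336 -0.2788  0.0054] spin 0.119 q6 1.12 q1 -0.4
```

```bash
python3 -m inch '[[0.003,-0.025,0,0.01,0.4],[0.007,-0.058,0,0.03,0.4],[0.012,-0.096,0,0.05,0.4],[0.016,-0.134,0,0.07,0.4],[0.021,-0.172,0,0.09,0.4],[0.025,-0.21,0,0.11,0.4],[0.03,-0.246,0,0.119,0.4],[0.0336,-0.272,0,0.119,0.4]]'
python3 -m inch '[[0,-0.005,0,0,0.4],[0,-0.005,0,0,0.4],[0,-0.005,0.03,0,0.4],[0,-0.005,0.055,0,0.4],[0,-0.005,0.065,0,0.4],[0,-0.005,0.065,0,0.4],[0,-0.005,0.065,0,0.4]]'
python3 - <<'E'
from h import *
plan(611,114,-.069,214.5)
c=capture('top');blobs(c,"blue",32)
plan(611,114,-.069,214.5)
E
```

```text
time: 38.25
tool_pos: [610.0, 110.5, 300.4]
tcp_rot: [-3.142, 0.004, -0.068]
contact_force: [0.2, -0.9, -2.8]
grip_width: 65.5
finger_force: 30.0
time: 38.83
tool_pos: [611.3, 111.4, 237.4]
tcp_rot: [3.141, 0.001, -0.07]
contact_force: [1.0, -0.3, -1.8]
grip_width: 65.6
finger_force: 30.0
t 38.83 tcp [611.3 111.4 237.4] [ 3.141e+00  1.000e-03 -7.000e-02] w 65.6 F [ 1.  -0.3 -1.8] 30.0
shift m [-0.0005 -0.0025  0.0229] spin -0.001 q6 1.7 q1 0.06
blue [387. 260.] mean [ 494.  -132.2] rectc [ 494.3 -132. ] ang -0.042 [122.3  60. ]
t 38.88 tcp [611.7 111.7 238.5] [ 3.142e+00 -1.000e-03 -7.000e-02] w 65.6 F [ 0.  -0.7 -2.5] 30.0
shift m [-0.0009 -0.0023  0.024 ] spin -0.001 q6 1.7 q1 0.06
```

Lower, release, rise and go back to the parked blue pot.

```bash
python3 -m inch '[[0,-0.002,0.012,0,0.4],[0,-0.002,0.02,0,0.4],[0,-0.002,0.024,0,0.4],[0,-0.002,0.0245,0,0.4],[0,-0.002,0.0245,0,0.4]]'
python3 -m inch '[[0,0,0,0,0.95],[0,0,0,0,0.95],[0,0,0,0,0.95],[0,0,0,0,0.95],[0,0,-0.03,0,1],[0,0,-0.06,0,1],[0,0,-0.085,0,1],[0,0,-0.085,0,1]]'
python3 -c "
from h import *
c=capture('top');lids(c)
plan(619,-8,0,285)"
```

```text
time: 39.3
tool_pos: [611.2, 114.5, 213.6]
tcp_rot: [3.141, 0.0, -0.069]
contact_force: [-2.2, 0.2, 2.1]
grip_width: 65.6
finger_force: 30.0
time: 39.97
tool_pos: [612.7, 114.6, 304.2]
tcp_rot: [-3.14, -0.01, -0.069]
contact_force: [1.5, -0.0, 0.9]
grip_width: 91.5
finger_force: 0.0
lid blue [612. 102.] [ 877. -705.] circ 877.4 -711.9 34.5
lid blue [142. 197.] [646.4 437.2] circ 646.0 435.9 50.7
lid blue [332. 207.] [614.4  -6.9] circ 614.6 -6.7 32.3
lid white [308. 319.] [361.6  48.5] circ 361.7 49.1 46.4
t 40.02 tcp [612.1 114.5 301.5] [-3.141 -0.007 -0.069] w 91.9 F [ 0.8 -0.4 -0. ] 0.0
shift m [0.0153 0.1218 0.0165] spin -0.069 q6 1.7 q1 0.06
```

```bash
python3 -m inch '[[0.004,0.025,0,-0.02,1],[0.008,0.06,0,-0.04,1],[0.012,0.095,0,-0.06,1],[0.0145,0.117,0,-0.069,1],[0.0145,0.1215,0.005,-0.069,1],[0.0145,0.1215,0.03,-0.069,1],[0.0145,0.1215,0.06,-0.069,1],[0.0145,0.1215,0.08,-0.069,1]]'
python3 -m inch '[[0,0,0,0,1],[0,0,0.01,0,1],[0,0,0.018,0,1],[0,0,0.018,0,1],[0,0,0.018,0,0.4],[0,0,0.018,0,0.4],[0,0,0.018,0,0.4],[0,0,0.018,0,0.4]]'
python3 -m inch '[[0,0,0,0,0.4],[0,0,0,0,0.4],[0,0,-0.03,0,0.4],[0,0,-0.06,0,0.4],[0,0,-0.09,0,0.4],[0,0,-0.1,0,0.4],[0,0,-0.1,0,0.4],[0,0,-0.1,0,0.4]]'
python3 -c "
from h import *
plan(628,-124.5,.05,290)"
```

```text
time: 40.68
tool_pos: [616.3, -7.2, 214.9]
tcp_rot: [-3.141, 0.004, -0.001]
contact_force: [-0.3, 0.6, -0.5]
grip_width: 91.7
finger_force: 0.0
time: 41.35
tool_pos: [617.6, -7.7, 201.1]
tcp_rot: [3.141, -0.001, -0.0]
contact_force: [0.1, -0.6, 1.0]
grip_width: 70.0
finger_force: 0.0
time: 42.02
tool_pos: [617.0, -7.7, 299.3]
tcp_rot: [-3.142, 0.001, -0.0]
contact_force: [-0.3, 0.0, -1.9]
grip_width: 65.3
finger_force: 30.0
t 42.02 tcp [617.   -7.7 299.3] [-3.142e+00  1.000e-03 -0.000e+00] w 65.3 F [-0.3  0.  -1.9] 30.0
shift m [0.011  0.1168 0.0093] spin -0.05 q6 1.43 q1 -0.14
```

```bash
python3 -m inch '[[0.002,0.022,0,-0.02,0.4],[0.005,0.05,0,-0.04,0.4],[0.008,0.085,0,-0.05,0.4],[0.011,0.108,0,-0.05,0.4],[0.011,0.1168,0.01,-0.05,0.4],[0.011,0.1168,0.035,-0.05,0.4],[0.011,0.1168,0.06,-0.05,0.4],[0.011,0.1168,0.065,-0.05,0.4]]'
python3 -m inch '[[0,0,0,0,0.4],[0,0,0,0,0.4],[0,0,0,0,0.4]]'
python3 -c "
from h import *
plan(628,-124.5,.05,213.5)"
```

```text
time: 42.68
tool_pos: [626.1, -123.7, 228.1]
tcp_rot: [-3.137, 0.012, 0.049]
contact_force: [-1.3, 0.4, -3.6]
grip_width: 65.3
finger_force: 30.0
time: 42.93
tool_pos: [628.8, -124.2, 236.2]
tcp_rot: [3.141, -0.002, 0.05]
contact_force: [0.2, 0.4, -1.9]
grip_width: 65.7
finger_force: 30.0
t 42.93 tcp [ 628.8 -124.2  236.2] [ 3.141e+00 -2.000e-03  5.000e-02] w 65.7 F [ 0.2  0.4 -1.9] 30.0
shift m [-0.0009  0.0003  0.0227] spin 0.0 q6 1.21 q1 -0.31
```

```bash
python3 -m inch '[[0,0,0.012,0,0.4],[0,0,0.02,0,0.4],[0,0,0.0225,0,0.4],[0,0,0.0225,0,0.4],[0,0,0.0225,0,0.4]]'
python3 -m inch '[[0,0,0,0,0.95],[0,0,0,0,0.95],[0,0,0,0,0.95],[0,0,0,0,0.95],[0,0,-0.03,0,1],[0,0,-0.06,0,1],[0,0,-0.1,0,1],[0,0,-0.14,0,1]]'
python3 -m inch '[[-0.02,-0.015,0,0,1],[-0.05,-0.035,0,0,1],[-0.08,-0.055,0,0,1],[-0.11,-0.075,0,0,1],[-0.14,-0.095,0,0,1],[-0.17,-0.115,0,0,1],[-0.19,-0.13,0,0,1],[-0.19,-0.13,0,0,1]]'
python3 - <<'E'
from h import *
tcp();c=capture('top');lids(c);boards(c);blobs(c,"blue",32); blobs(c,"white",32)
cv2.imwrite("pics/t6.png",cv2.resize(c["color"][120:320,200:460],None,fx=3,fy=3,interpolation=2)[:,:,::-1])
s=capture("side");cv2.imwrite("pics/s6.png",cv2.resize(s["color"][150:340,200:450],None,fx=3.1,fy=3.1,interpolation=2)[:,:,::-1])
E
```

```text
time: 43.35
tool_pos: [628.3, -124.4, 212.8]
tcp_rot: [-3.141, 0.0, 0.05]
contact_force: [-0.4, 0.5, -0.6]
grip_width: 65.5
finger_force: 30.0
time: 44.02
tool_pos: [628.1, -124.5, 353.7]
tcp_rot: [-3.141, 0.002, 0.05]
contact_force: [1.6, 1.0, 1.3]
grip_width: 91.5
finger_force: 0.0
time: 44.68
tool_pos: [428.5, -2.1, 352.9]
tcp_rot: [-3.141, 0.003, 0.052]
contact_force: [0.2, -0.8, -0.2]
grip_width: 91.9
finger_force: 0.0
t 44.68 tcp [428.5  -2.1 352.9] [-3.141e+00  3.000e-03  5.200e-02] w 91.9 F [ 0.2 -0.8 -0.2] 0.0
lid blue [612. 102.] [ 877.2 -705.1] circ 877.6 -712.1 34.4
lid blue [142. 197.] [646.4 437.1] circ 646.0 435.9 50.7
lid blue [382. 201.] [ 627.9 -122.9] circ 628.1 -123.0 32.4
lid white [241. 150.] [757.1 205.9] circ 758.2 206.6 31.3
lid white [279. 209.] [611.6 115.1] circ 611.8 115.4 33.7
lid white [301. 325.] [348.3  63.7] circ 345.5 65.2 33.5
board [ 554.7 -128.4] [269.6 119.9] 2.86 [[417.0, -75.0], [423.0, -195.0], [692.0, -182.0], [686.0, -62.0]]
board [539.2 119.2] [120.8 269.7] 85.88 [[400.0, 69.0], [669.0, 49.0], [678.0, 170.0], [409.0, 189.0]]
blue [392. 259.] mean [ 497.2 -145.7] rectc [ 494.2 -134.2] ang 0.027 [129.6  35.5]
white [280.  52.] mean [1033.   119.7] rectc [1029.3  103.1] ang -1.428 [241.5  92.3]
white [334. 261.] mean [492.9  -9.5] rectc [494.7 -10.8] ang 1.386 [145.9  85.3]
white [269. 265.] mean [486.5 139.2] rectc [485.1 139.1] ang -0.099 [126.5  47.5]
```

View pics/t6.png

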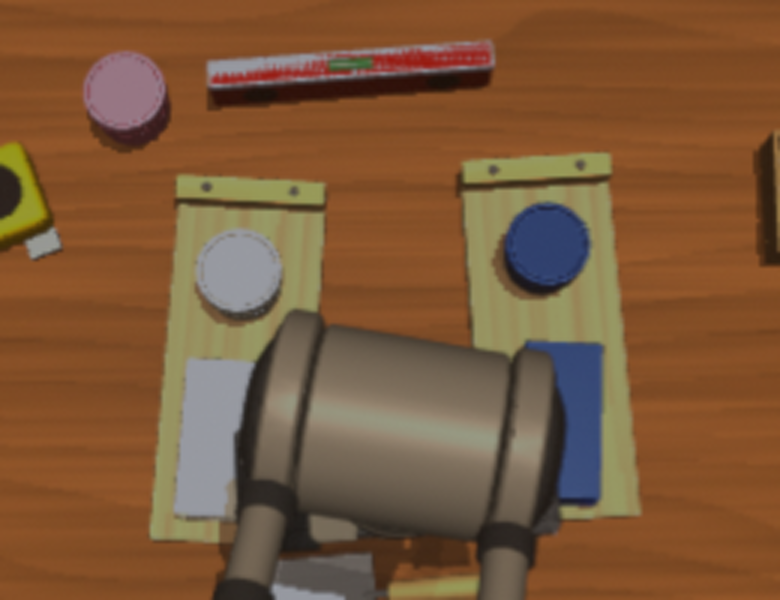

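View pics/s6.png

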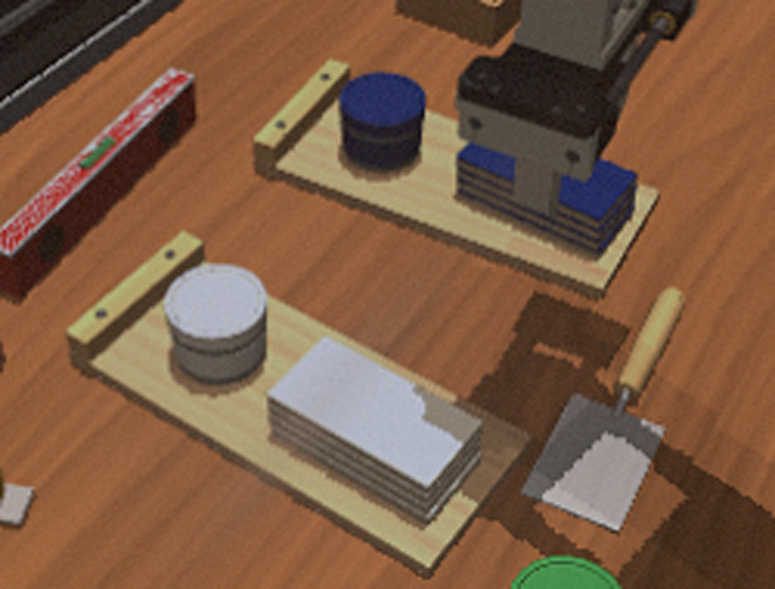

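The top crop shows the white pot centred on the white board at crop px (238,270) and the blue pot on the blue board at (547,247). The side crop shows four-high piles in both colours, but the arm hides part of each. I'll move it aside for a last close look.

```bash
python3 -m inch '[[0,0.03,0,0,1],[-0.005,0.07,0,0,1],[-0.01,0.11,0,0,1],[-0.015,0.15,0,0,1],[-0.02,0.19,0,0,1],[-0.025,0.23,0,0,1],[-0.03,0.27,0,0,1],[-0.03,0.3,0,0,1]]'
python3 -m inch '[[0,0,0,0,1],[0,0,0,0,1]]'
python3 - <<'E'
from h import *
tcp();c=capture('top');lids(c);blobs(c,"blue",32); blobs(c,"white",32)
s=capture("side")["color"]
a=cv2.resize(s[258:325,280:372],(798,582),interpolation=2)[:290*2]
a=cv2.resize(s[262:322,280:375],(475,300),interpolation=2);b=cv2.resize(s[185:245,335:430],(475,300),interpolation=2)
cv2.imwrite("pics/s7.png",np.vstack([a,b])[:,:,::-1])
E
```

```text
time: 45.45
tool_pos: [416.7, -309.8, 352.7]
tcp_rot: [3.14, -0.001, 0.047]
contact_force: [0.5, -0.7, 0.7]
grip_width: 92.1
finger_force: 0.0
time: 45.62
tool_pos: [417.2, -307.8, 352.2]
tcp_rot: [3.141, -0.0, 0.046]
contact_force: [0.3, 0.6, 0.8]
grip_width: 91.5
finger_force: 0.0
t 45.62 tcp [ 417.2 -307.8  352.2] [ 3.141 -0.     0.046] w 91.5 F [0.3 0.6 0.8] 0.0
lid blue [612. 102.] [ 877. -705.] circ 877.4 -711.9 34.5
lid blue [142. 197.] [646.4 437.2] circ 646.0 435.9 50.7
lid blue [382. 201.] [ 627.9 -122.9] circ 628.3 -122.7 32.2
lid white [241. 150.] [757.  205.9] circ 758.2 206.6 31.3
lid white [279. 209.] [611.4 115.1] circ 611.3 115.1 33.7
lid white [546. 239.] [ 534.4 -498.5] circ 537.1 -496.6 50.5
lid white [608. 295.] [ 402.6 -629.2] circ 406.3 -627.3 49.8
lid white [496. 313.] [ 369.1 -368.8] circ 371.2 -366.7 52.1
lid white [538. 336.] [ 316.2 -458.4] circ 325.4 -464.4 82.7
lid white [566. 379.] [ 222.7 -514.3] circ 226.2 -511.4 50.4
blue [387. 260.] mean [ 493.9 -132.2] rectc [ 494.3 -132. ] ang -0.041 [122.6  59.9]
white [309.  57.] mean [1019.2   45.2] rectc [1028.6  -19.7] ang 1.463 [493.  97.]
white [575. 267.] mean [ 471.4 -575.7] rectc [ 469.9 -576.1] ang 0.816 [145.2  94.4]
white [273. 266.] mean [484.3 131.3] rectc [484.1 131.1] ang -0.068 [124.8  63.2]
white [306. 319.] mean [361.3  55.8] rectc [361.7  52.4] ang -1.488 [88.3 64. ]
white [538. 336.] mean [ 315.4 -470.9] rectc [ 316.3 -468.6] ang 0.789 [171.   35.6]
white [414. 469.] mean [  37.  -177.9] rectc [  46.7 -180.3] ang 1.529 [82.3 52.4]
```

View pics/s7.png

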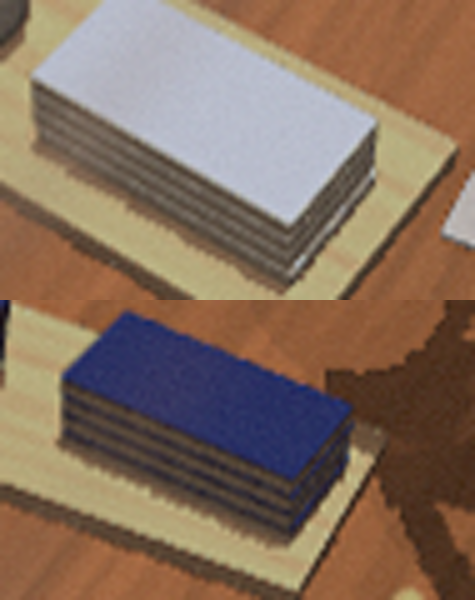

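```bash
cat > ends.py <<'E'
from h import *
def ends(c,kind,px,zt,lab):
    n,L=cv2.connectedComponents(seg(c,kind),connectivity=4); i=L[px[1],px[0]]
    v,u=np.nonzero(L==i)
    far=[];near=[]
    us=np.arange(u.min()+6,u.max()-5)
    for k in us:
        s=v[u==k]; far.append((k,s.min()-.5)); near.append((k,s.max()+.5))
    F=world(c,far,zt); N=world(c,near,12.)
    a=-.072 if kind=="white" else -.05
    d=np.array([np.cos(a),np.sin(a)])
    print(lab,kind,"far(z%d)"%zt,np.median(F@d).round(1),"near",np.median(N@d).round(1),"len",(np.median(F@d)-np.median(N@d)).round(1))
c=capture("top"); c0=dict(c); c0["color"]=cv2.imread("pics/top0.png")[:,:,::-1].copy()
for k,p in(("white",(273,266)),("blue",(387,260))):
    ends(c0,k,p,22,"start"); ends(c,k,p,52,"now")
for n,z in(("top",0),):
    pass
s=capture("side")["color"]
cv2.imwrite("pics/s8.png",np.hstack([cv2.resize(s[275:325,315:365],(400,400),interpolation=2),cv2.resize(s[195:245,370:420],(400,400),interpolation=2)])[:,:,::-1])
E
python3 ends.py
```

```text
start white far(z22) 531.4 near 410.9 len 120.4
now white far(z52) 532.9 near 412.7 len 120.2
start blue far(z22) 555.3 near 438.5 len 116.8
now blue far(z52) 558.6 near 441.0 len 117.6
```

View pics/s8.png

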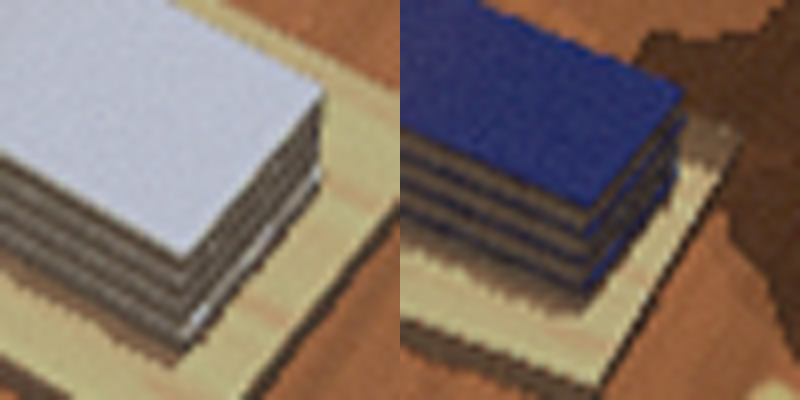

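Run:
```python
from h import *
s=capture("side")
for n,p in(("white",[(185,258),(178,365),(185,330)]),("blue",[(190,210),(183,312),(188,290)])):
    off=(315,275) if n=="white" else (370,195)
    q=[(off[0]+(x+.5)/8-.5,off[1]+(y+.5)/8-.5) for x,y in p]
    print(n,world(s,q[:1],52).round(1),world(s,q[1:2],12).round(1),world(s,q[2:],22).round(1))
```

```text
white [[427.3 164.6]] [[426.7 165.7]] [[427.  162.7]]
blue [[437.2 -96.3]] [[435.  -99.2]] [[434.3 -97.9]]
```

The last crop shows only thin ledges. Top and bottom corners agree to about 1–2 mm on white and 2–4 mm on blue, inside the 6 mm limit, and both pots are centred on their boards. Handing in.

```bash
python3 -c "
from plant import *
print(close_job())"
```

```text
the job is handed in; nothing more can be done
None
```

I handed the job in at about 46 s: all six loose tiles are stacked four-high on their own colours, within about 4 mm of flush, and the white- and blue-lidded pots are swapped onto their own boards; I saw nothing else move on the bench, and no pass/fail result came back.

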